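Rack and chock kiln props on the ware board

TASK

Wipe the clay chips off the wooden board onto the table with the scraper block (never push or pick them with the gripper), and swing the steel stop across the board's end until it clicks fully home. Only then lay all the round kiln props on their sides across the middle of the board, side by side and touching in one row starting against the stop, and set the scraper block upright on the board, its long side snug against the last prop, as the chock. Leave the other things on the table where they are.

Things in the scene. Friction and masses are not known exactly. Their poses are not given: they have to be found in the camera images.
- ware_board: Fixed plain pale wooden board 120 x 270 mm, 18 mm thick, lying on the table. Origin: centre of its underside. x: across its 120 mm width (away from the robot), y: along its 270 mm length (to the robot's left), z up; its top is 18 mm above the origin. The swinging stop is at its -y (right) end, on a 28 mm dark steel plate, level with the top, beyond that end.
- stop_arm (a joint): Angle (rad) of the swinging stop, a steel bar 118 mm long, 16 wide, 6 to 32 mm above the board top, on an upright pivot. 0: points to the board's -y, off the board; grows anticlockwise from above; 1.571: home, across the board's right end along its +x. Stays where it is left; between about 1.3 and 1.45 it rides over a sprung detent ball (about 6 N at the knob), then drops home and is held.
- stop_hinge (a point): The pivot axis of the swinging stop, near the board's near right corner (board x = -45 mm, y = -131 mm), 16 mm above the board top.
- stop_knob (a point): Centre of the upright round black knob on the swinging stop, 18 mm diameter, 90 mm from the pivot; it stands from 32 to 68 mm above the board top, this point 56 mm above it. The knob does not turn on the bar.
- stop_face (a point): Point on the side face of the swinging stop, 45 mm out from the pivot, 22 mm above the board top. With the stop home this face looks along the board's +y (it then lies at board x = 0, y = -123 mm) and the row of props starts against it.
- scraper_block: Loose wooden scraper block, 0.16 kg: a base 110 mm long (its x) x 45 mm (its y) x 26 mm high with an upright dark handle block on top, 24 mm across (its x), 44 mm (its y), 61 mm top height. Origin: centre of its underside. Wipes with its 110 mm long sides; also serves as the chock.
- block_handle (a point): Centre of the scraper block's handle, 45 mm above the block's underside; grip it across its 24 mm (the block's x); the handle's sides begin 26 mm above the underside.
- model_corner (a point): Top right corner, nearest the board, of the tall dark clay model (fixed, 0.25 m high and more) that stands beyond the board's left end; its upright front face runs from here 98 mm towards the robot and 126 mm to the left. It stands on a low fixed board, 18 mm high, that juts out about 90 mm round its foot towards the ware board. Keep hand and arm clear of it.
- prop_1_center (a point): Centre of a round kiln prop, an off-white plaster-coloured cylinder 44 mm in diameter and 60 mm long with shallow bores in its flat ends, 0.16 kg, lying on its side and free to roll. x: its long axis. May be absent.
- prop_2_center (a point): Centre of a round kiln prop, an off-white plaster-coloured cylinder 44 mm in diameter and 60 mm long with shallow bores in its flat ends, 0.16 kg, lying on its side and free to roll. x: its long axis. May be absent.
- prop_3_center (a point): Centre of a round kiln prop, an off-white plaster-coloured cylinder 44 mm in diameter and 60 mm long with shallow bores in its flat ends, 0.16 kg, lying on its side and free to roll. x: its long axis. May be absent.
- prop_4_center (a point): Centre of a round kiln prop, an off-white plaster-coloured cylinder 44 mm in diameter and 60 mm long with shallow bores in its flat ends, 0.16 kg, lying on its side and free to roll. x: its long axis. May be absent.
- chip_1_center (a point): Centre of a flat chip of dried clay, about 26 x 21 x 6 mm, lying on the board at the start. May be absent.
- chip_2_center (a point): Centre of a flat chip of dried clay, about 26 x 21 x 6 mm, lying on the board at the start. May be absent.
- chip_3_center (a point): Centre of a flat chip of dried clay, about 26 x 21 x 6 mm, lying on the board at the start. May be absent.
- chip_4_center (a point): Centre of a flat chip of dried clay, about 26 x 21 x 6 mm, lying on the board at the start. May be absent.
- tube_offcut: Bystander, loose, to be left alone: short upright piece of dark clay tube, 53 mm wide, 50 mm high. Origin: centre of its underside.
- oxide_bottle: Bystander, loose, to be left alone: small brown bottle, 38 mm wide, 76 mm high. Origin: centre of its underside.
- clay_ball: Bystander, loose, to be left alone: dark clay ball with a flat foot, 58 mm. Origin: centre of its underside.
- sprig_mould: Bystander, loose, to be left alone: round brown mould, 66 mm wide, 34 mm high. Origin: centre of its underside.

How it is judged:
On the way, in this order (a step that is already met when the one before it is completed fails the run):
1. all chips are off the board and the stop is fully home, with no prop on the board yet (height (world z) of each of chip_1_center, chip_2_center, chip_3_center, chip_4_center below 0.014 m and value of joint stop_arm above 1.5 rad and height (world z) of each of prop_1_center, prop_2_center, prop_3_center, prop_4_center below 0.032 m), for 0.2 s.
2. all props lie on their sides across the board, near its centre line, the stop still home (height (world z) of prop_1_center between 0.034 and 0.046 m and x of prop_1_center in the frame of ware_board between -0.025 and 0.025 m and angle between the x axis of each of prop_1_center, prop_2_center, prop_3_center, prop_4_center and the x axis of ware_board, either way round below 0.25 rad and height (world z) of prop_2_center between 0.034 and 0.046 m and x of prop_2_center in the frame of ware_board between -0.025 and 0.025 m and height (world z) of prop_3_center between 0.034 and 0.046 m and x of prop_3_center in the frame of ware_board between -0.025 and 0.025 m and height (world z) of prop_4_center between 0.034 and 0.046 m and x of prop_4_center in the frame of ware_board between -0.025 and 0.025 m and value of joint stop_arm above 1.5 rad), for 0.2 s.
At the end, for the whole second after the job is handed in: Chips below 14 mm; stop joint above 1.50; every prop on the board, across it (0.15 rad), within 15 mm of its centre line; the row within 5 mm of the stop, gaps at most 6 mm; block upright, parallel (0.15 rad), within 30 mm of the centre line and 5 mm of the last prop; all at rest (height (world z) of each of chip_1_center, chip_2_center, chip_3_center, chip_4_center below 0.014 m and value of joint stop_arm above 1.5 rad and height (world z) of prop_1_center between 0.034 and 0.046 m and x of prop_1_center in the frame of ware_board between -0.015 and 0.015 m and angle between the x axis of each of prop_1_center, prop_2_center, prop_3_center, prop_4_center and the x axis of ware_board, either way round below 0.15 rad and y of prop_1_center in the frame of ware_board between -0.113 and 0.06 m and height (world z) of prop_2_center between 0.034 and 0.046 m and x of prop_2_center in the frame of ware_board between -0.015 and 0.015 m and y of prop_2_center in the frame of ware_board between -0.113 and 0.06 m and height (world z) of prop_3_center between 0.034 and 0.046 m and x of prop_3_center in the frame of ware_board between -0.015 and 0.015 m and y of prop_3_center in the frame of ware_board between -0.113 and 0.06 m and height (world z) of prop_4_center between 0.034 and 0.046 m and x of prop_4_center in the frame of ware_board between -0.015 and 0.015 m and y of prop_4_center in the frame of ware_board between -0.113 and 0.06 m and (horizontal distance between prop_1_center and prop_2_center below 0.051 m or horizontal distance between prop_1_center and prop_3_center below 0.051 m or horizontal distance between prop_1_center and prop_4_center below 0.051 m) and (horizontal distance between prop_2_center and prop_1_center below 0.051 m or horizontal distance between prop_2_center and prop_3_center below 0.051 m or horizontal distance between prop_2_center and prop_4_center below 0.051 m) and (horizontal distance between prop_3_center and prop_1_center below 0.051 m or horizontal distance between prop_3_center and prop_2_center below 0.051 m or horizontal distance between prop_3_center and prop_4_center below 0.051 m) and (horizontal distance between prop_4_center and prop_1_center below 0.051 m or horizontal distance between prop_4_center and prop_2_center below 0.051 m or horizontal distance between prop_4_center and prop_3_center below 0.051 m) and y of any of prop_1_center, prop_2_center, prop_3_center, prop_4_center in the frame of ware_board below -0.096 m and (y of prop_1_center in the frame of ware_board between -0.068 and -0.046 m or y of prop_2_center in the frame of ware_board between -0.068 and -0.046 m or y of prop_3_center in the frame of ware_board between -0.068 and -0.046 m or y of prop_4_center in the frame of ware_board between -0.068 and -0.046 m) and (y of prop_1_center in the frame of scraper_block between -0.0495 and -0.04 m or y of prop_1_center in the frame of scraper_block between 0.04 and 0.0495 m or y of prop_2_center in the frame of scraper_block between -0.0495 and -0.04 m or y of prop_2_center in the frame of scraper_block between 0.04 and 0.0495 m or y of prop_3_center in the frame of scraper_block between -0.0495 and -0.04 m or y of prop_3_center in the frame of scraper_block between 0.04 and 0.0495 m or y of prop_4_center in the frame of scraper_block between -0.0495 and -0.04 m or y of prop_4_center in the frame of scraper_block between 0.04 and 0.0495 m) and height (world z) of block_handle between 0.055 and 0.069 m and angle between block_handle's own z axis and vertical below 0.08 rad and x of block_handle in the frame of ware_board between -0.03 and 0.03 m and y of block_handle in the frame of ware_board above -0.025 m and angle between the y axis of scraper_block and the y axis of ware_board, either way round below 0.15 rad and linear speed of each of prop_1, prop_2, prop_3, prop_4, scraper_block below 0.01 m/s); the robot touches nothing.
It fails at once if the fingers push or squeeze a clay chip (contact force between the fingers and chip_1 above 1 N or contact force between the fingers and chip_2 above 1 N or contact force between the fingers and chip_3 above 1 N or contact force between the fingers and chip_4 above 1 N).
It fails at once if a bystander (tube offcut, brown bottle, clay ball, round mould) is moved more than 30 mm (distance of any of tube_offcut, oxide_bottle, clay_ball, sprig_mould from where it was at the start of the episode above 0.03 m).
Of chip_1, chip_2, chip_3, chip_4 only 2 to 4 are there at a start; the rules pass over those that are not, and their reading is None.
Of prop_1, prop_2, prop_3, prop_4 only 3 to 4 are there at a start; the rules pass over those that are not, and their reading is None.
At some moment in a run one of prop_1, prop_2, prop_3, prop_4, scraper_block may be knocked a few centimetres aside while the robot is not near it.
It also fails if it takes over 208 s, if anything falls off the work surface, if the arm or the gripper's body presses on something with over 40 N, if the wrist force passes 120 N, or if a joint passes its speed limit or range.

ROBOT

A 7-joint arm with a two-finger parallel gripper is mounted at the origin on a cart in front of the work surface, level with it; the furniture and walls round the work are solid. World frame = base frame: x ahead of the robot, y to its left, z up, the work surface at z = 0. Lengths are in m, angles in rad, forces in N, time in s.
With the tool pointing down it reaches from about 0.425 to 0.875 m from the base axis. Payload 4.7 kg.
Tool frame: the origin (TCP) lies where the fingers leave the gripper's body, on its centre line; the fingertips stand 70 mm ahead of it and the grasp point (between the pads) lies 51 mm ahead of it; z points along the fingers, y is the line along which they close (so a half turn about z gives the same grasp; the last joint's range is limited). The gripper opens to 87 mm and grips with 3 to 60 N. Pads are 19 mm wide; open, the fingers measure 117 mm over their backs; the gripper's body (75 mm by 190 mm) begins 51 mm behind the grasp point.
Start: joints at [-1.151, 0.321, -0.07, 1.45, 0.023, 1.371, -0.057], TCP at [0.257, 0.597, 0.292] pointing down, gripper open.
Joint ranges: [-2.86, 2.86], [-0.3, 2.09], [-1.38, 1.24], [0.06, 2.45], [-1.56, 4.7], [0.09, 2.05], [-2.69, 2.69]. Speed limits (rad/s): [2.57, 2.57, 3.14, 3.14, 3.14, 3.14, 3.14].

INTERFACE

Orientations are given as a rotation vector (axis times angle).
In Python, from bench import get_state, get_image, get_calibration, close_job gives the robot as it stands.
- The arm moves only by the tool send_rows, never from a script. Its argument "rows" is a list of rows, each an object of numbers: "hand": the finger opening in mm, from 0 to 87; "x", "y", "z": the shift along the world's x, y, z in mm; "roll": the turn about the world's z in degrees. A call has 1 to 10 rows; each row shifts and turns the commanded pose from where the row before left it; what a row does not reach is not made up. A row lasts 1/10 s, in which the tool goes at most 50 mm and 8.59 degrees, less where a joint would pass 70% of its speed; a pose out of reach is approached as far as the arm can. A call is refused whole if a number of a shift passes 50 or a number of a turn 8.59, either way. A call with a gripper value outside its range is refused whole. The fingers move at their own pace and stop on an object; "force" is the grip in N (left out, the last holds). Time passes only in rows, so rows that do not move let the fingers close. It gives the time, the measured TCP pose, the force, the opening and the grip force at its end, in the units of the state.
- get_state(): the state, without advancing time (a new reading comes with each control period).
- get_image(name): name is "side" or "top" or "wrist"; returns the picture (480x640x3 uint8, blue, green, red); there is no depth.
- get_calibration(name): a dict with "mtx" (3x3 intrinsics, pixels), "world_from_camera" (4x4, takes a point from camera to world coordinates). Camera axes: x right, y down, z forward; pixel columns grow to the right and rows downward; lengths in m; the calibration is good to about 2 mm. A picture is of the moment at which its call begins: read the wrist's pose just before it. get_calibration takes no time and is no camera call; for the wrist camera it gives the pose at the moment of the call.
- close_job(): hands the job in; it is judged then, once.
The state is a dict: "time": time; "joint_positions": joint angles; "qd": joint speeds; "joint_torque": joint torques, N m; "position": TCP position; "tool_rot": TCP orientation; "ft_force": force on the tool from outside, world axes, zero at the start; "torque": the same for the moment, N m; "grip_width": opening from 0.0 (shut) to 1.0 (fully open); "grip_force": force on a finger pad.
Only numpy, scipy, OpenCV 4.12 (cv2) and the standard library are available. Lean on these libraries where they do the work, as an engineer would, in place of code of your own. Each camera call takes 0.05 s, during which the arm holds its last target. There are 200 camera calls.

## Working session

There is one attempt and no reset: what is moved stays moved. The work goes in short steps, Python scripts to look and compute and a tool call to move; the robot and the scene stay as the last step left them, time stands still between calls to the robot, and variables do not carry over. Pictures are saved under pics/ and viewed, at most 17 in all, crops included, and the job is handed in when it is done.

Besides the shell and the picture viewer there is one more tool, called by a JSON object that holds its "method" and its "body", one argument or row to a line. send_rows: Moves the arm, as the interface text tells. Its arguments: {"type":"object","properties":{"rows":{"type":"array","items":{"type":"object","properties":{"hand":{"type":"number"},"x":{"type":"number"},"y":{"type":"number"},"z":{"type":"number"},"roll":{"type":"number"}}}},"force":{"type":"number"}},"required":["rows"]}

```bash
mkdir -p pics; cat > h.py <<'E'
import numpy as np, cv2
from bench import *
def proj(name,P,cal=None):
    c=cal or get_calibration(name); T=np.linalg.inv(np.array(c["world_from_camera"])); P=np.atleast_2d(P)
    q=(T[:3,:3]@P.T+T[:3,3:4]); q=np.array(c["mtx"])@q; return (q[:2]/q[2]).T
def ray(name,uv,z,cal=None):
    c=cal or get_calibration(name); T=np.array(c["world_from_camera"]); uv=np.atleast_2d(uv).astype(float)
    d=T[:3,:3]@np.linalg.inv(np.array(c["mtx"]))@np.c_[uv,np.ones(len(uv))].T
    o=T[:3,3:4]; return (o+d*(z-o[2])/d[2]).T
E
python3 - <<'E'
from h import *
for n in ("top","side"):
    im=get_image(n); cv2.imwrite(f"pics/{n}0.png",im); c=get_calibration(n); print(n,np.round(c["mtx"],1).tolist(),np.round(c["world_from_camera"],3).tolist())
s=get_state(); print(s)
E
```

```text
top [[607.4, 0.0, 320.9], [0.0, 607.4, 231.7], [0.0, 0.0, 1.0]] [[0.045, -0.976, 0.211, 0.288], [-0.999, -0.045, 0.003, 0.008], [0.006, -0.211, -0.977, 1.633], [0.0, 0.0, 0.0, 1.0]]
side [[444.5, 0.0, 320.3], [0.0, 444.5, 249.4], [0.0, 0.0, 1.0]] [[0.979, -0.141, 0.148, 0.455], [-0.204, -0.611, 0.765, -0.815], [-0.017, -0.779, -0.627, 0.822], [0.0, 0.0, 0.0, 1.0]]
{'time': 0.1, 'joint_positions': array([-1.150865  ,  0.32174923, -0.0701077 ,  1.45155452,  0.02259004,
        1.37078101, -0.05689652]), 'qd': array([-0.00105145, -0.00173655, -0.00142373, -0.00108031,  0.00101585,
        0.00056763, -0.00195371]), 'joint_torque': array([-9.97861971e-04, -4.92576849e+01, -4.06092340e-01, -3.13399279e+01,
       -6.40297076e-02,  3.95085791e-02,  8.31348711e-05]), 'position': array([0.25648488, 0.59685184, 0.29126996]), 'tool_rot': array([-6.32979412e-01, -3.07688831e+00,  2.64419307e-03]), 'ft_force': array([ 0.01935937, -0.70090241, -0.07211761]), 'torque': array([0.07014841, 0.05966753, 0.0061548 ]), 'grip_force': 0.0, 'grip_width': 1.0017303913889615}
```

View pics/top0.png

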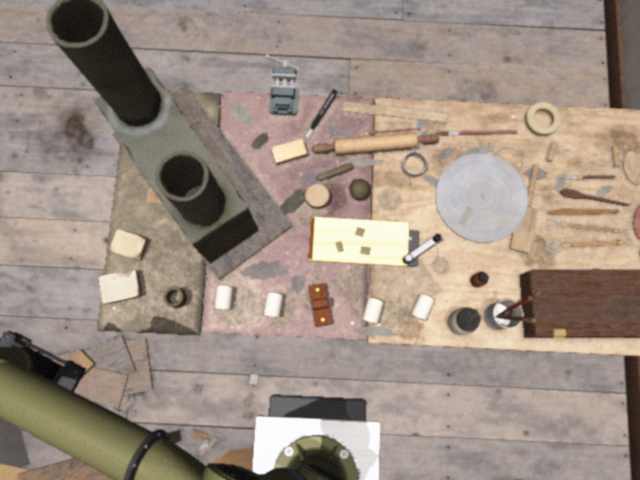

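View pics/side0.png

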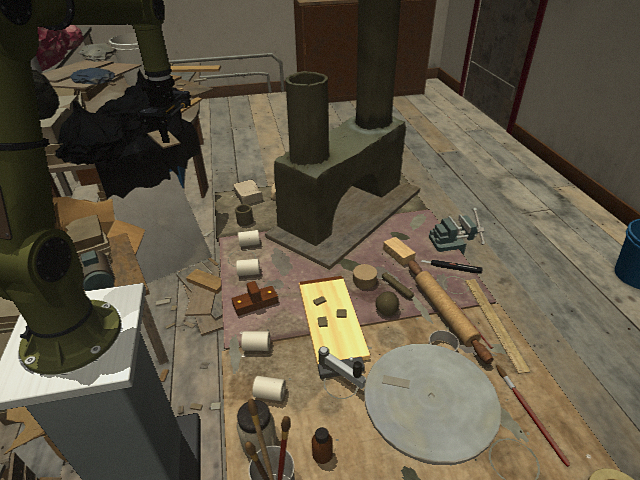

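The top view shows the board at about (312–410, 218–265) with 3 chips at (360,232), (340,247) and (365,251). The stop pivot is at (410,258) with its knob at (437,238). The props are at (224,297), (274,304), (372,310) and (423,307), and the block is at (320,305). The side view agrees: 4 props and 3 chips.

```bash
cat >> h.py <<'E'
def blobs(im,lo,hi,box,amin,hsv=True):
    m=cv2.inRange(cv2.cvtColor(im,cv2.COLOR_BGR2HSV) if hsv else im,np.array(lo),np.array(hi))
    k=np.zeros_like(m);x0,y0,x1,y1=box;k[y0:y1,x0:x1]=m[y0:y1,x0:x1]
    k=cv2.morphologyEx(k,cv2.MORPH_CLOSE,np.ones((3,3)))
    cs,_=cv2.findContours(k,cv2.RETR_EXTERNAL,cv2.CHAIN_APPROX_NONE)
    return [c for c in cs if cv2.contourArea(c)>=amin]
E
python3 - <<'E'
from h import *
im=cv2.imread("pics/top0.png"); hsv=cv2.cvtColor(im,cv2.COLOR_BGR2HSV)
for n,p in dict(board=(325,228),chip=(360,232),chip2=(340,247),prop=(274,304),blk=(320,293),knob=(437,238),stop=(425,248),table=(340,320),prop1=(224,297)).items(): print(n,hsv[p[1],p[0]])
def rep(n,cs,z,img="top"):
    for c in cs:
        w=ray(img,c[:,0,:],z)[:,:2].astype(np.float32)*1000
        r=cv2.minAreaRect(w); print(n,np.round(r[0]),np.round(r[1]),round(r[2],1),"px",np.round(cv2.minAreaRect(c)[0]))
rep("board",blobs(im,(15,40,190),(35,255,255),(300,205,420,275),500),.018)
rep("prop",blobs(im,(0,0,170),(40,75,255),(205,280,445,330),80),.03)
rep("block",blobs(im,(0,120,40),(14,255,200),(300,275,340,330),50),.035)
E
python3 - <<'E'
import cv2
im=cv2.imread("pics/top0.png")[200:340,200:460]
cv2.imwrite("pics/top0c.png",cv2.resize(im,None,fx=3,fy=3,interpolation=cv2.INTER_CUBIC))
E
```

```text
board [ 28  35 252]
chip [ 18  61 166]
chip2 [ 18  64 167]
prop [ 26   7 252]
blk [  9 158 132]
knob [130  14  56]
stop [  0   1 231]
table [  4  49 199]
prop1 [ 23   8 252]
board [ 622. -105.] [191. 305.] 2.6 px [364. 240.]
prop [440.  -6.] [129. 633.] 2.6 px [324. 304.]
block [439.   8.] [106.  43.] 12.3 px [320. 305.]
```

View pics/top0c.png

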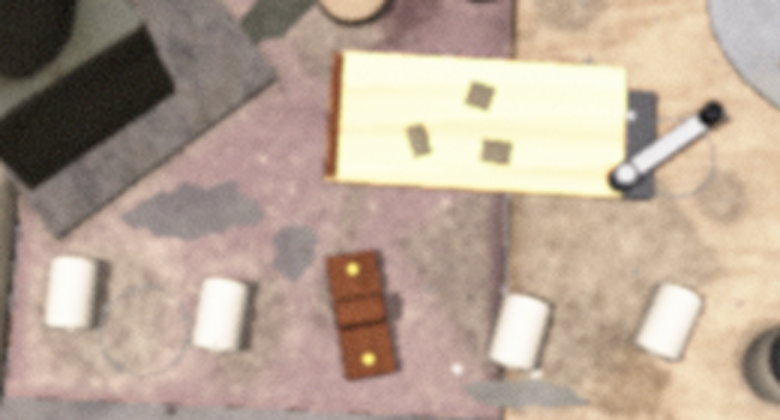

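```bash
python3 - <<'E'
from h import *
f=lambda a:np.array(a)/3+200-1/3
b=ray("top",f([(343,52),(628,67),(622,194),(337,181)]),.018)*1000
print("board",np.round(b[:,:2]).tolist(),"c",np.round(b.mean(0)),[round(np.linalg.norm(b[i]-b[(i+1)%4])) for i in range(4)])
print("chips",np.round(ray("top",f([(480,95),(419,140),(496,151)]),.021)*1000).tolist())
print("hinge",np.round(ray("top",f([(624,176)]),.05)*1000),"knob",np.round(ray("top",f([(711,112)]),.086)*1000))
for p in [((72,258),(72,328)),((225,280),(219,350)),((528,297),(512,367)),((678,287),(655,356))]:
    w=ray("top",f(p),.03)*1000; d=w[0]-w[1]; print("prop",np.round(w.mean(0)[:2]),round(np.linalg.norm(d)),"ang",round(np.degrees(np.arctan2(d[1],d[0]))))
w=ray("top",f([(353,254),(372,377)]),.026)*1000;d=w[0]-w[1];print("blk",np.round(w.mean(0)[:2]),np.round(np.linalg.norm(d)),np.degrees(np.arctan2(d[1],d[0])))
print("model",np.round(ray("top",[(250,208),(197,262)],.25)*1000))
print("bystander",np.round(ray("top",[(318,195),(360,189),(480,280)],.03)*1000))
E
```

```text
board [[678.0, 34.0], [676.0, -226.0], [558.0, -222.0], [558.0, 34.0]] c [617. -95.  18.] [260, 117, 256, 119]
chips [[643.0, -92.0, 21.0], [599.0, -38.0, 21.0], [592.0, -108.0, 21.0]]
hinge [[ 569. -219.   50.]] knob [[ 622. -289.   86.]]
prop [446. 261.] 62 ang 4
prop [433. 129.] 61 ang -1
prop [ 430. -133.] 63 ang -11
prop [ 445. -261.] 64 ang -18
blk [439.   6.] 109.0 11.37458297967034
model [[636. 181. 250.]
 [503. 294. 250.]]
bystander [[ 737.   26.   30.]
 [ 759.  -88.   30.]
 [ 523. -415.   30.]]
```

{"method": "send_rows", "body": {
  "rows": [
    {"x": 12,"y": -42,"roll": -4},
    {"x": 12,"y": -42,"roll": -4},
    {"x": 12,"y": -42,"roll": -4},
    {"x": 12,"y": -42,"roll": -4},
    {"x": 12,"y": -42,"roll": -4},
    {"x": 12,"y": -42,"roll": -4},
    {"x": 12,"y": -42,"roll": -4}
  ]
}}

```text
schema error: expected keys hand, x, y, z, roll
```

{"method": "send_rows", "body": {
  "rows": [
    {"x": 14,"y": -42,"roll": -4},
    {"x": 14,"y": -42,"roll": -4},
    {"x": 14,"y": -42,"roll": -4},
    {"x": 14,"y": -42,"roll": -4},
    {"x": 14,"y": -42,"roll": -4},
    {"x": 14,"y": -42,"roll": -4},
    {"x": 14,"y": -42,"roll": -3.5},
    {},
    {}
  ]
}}

```text
schema error: expected keys hand, x, y, z, roll
```

```bash
cat >> h.py <<'E'
from scipy.spatial.transform import Rotation as R
def pose():
    s=get_state(); y=R.from_rotvec(s["tool_rot"]).as_matrix()
    print("t %.1f tcp %s toolY %.1f w %.2f gf %.1f F %s tilt %.3f"%(s["time"],np.round(s["position"]*1000,1),(np.degrees(np.arctan2(y[1,1],y[0,1]))+90)%180-90,s["grip_width"]*87,s["grip_force"],np.round(s["ft_force"],1),y[2,2]))
E
python3 - <<'E'
from h import *
pose(); im=get_image("wrist"); cv2.imwrite("pics/w1.png",im)
c=get_calibration("wrist"); print(np.round(c["world_from_camera"],3).tolist(),np.round(c["mtx"]).tolist())
E
```

```text
t 0.1 tcp [256.5 596.9 291.3] toolY 66.8 w 87.15 gf 0.0 F [ 0.  -0.7 -0.1] tilt -1.000
[[0.395, 0.887, 0.24, 0.192], [0.919, -0.38, -0.105, 0.625], [-0.002, 0.262, -0.965, 0.383], [0.0, 0.0, 0.0, 1.0]] [[336.0, 0.0, 323.0], [0.0, 336.0, 238.0], [0.0, 0.0, 1.0]]
```

View pics/w1.png

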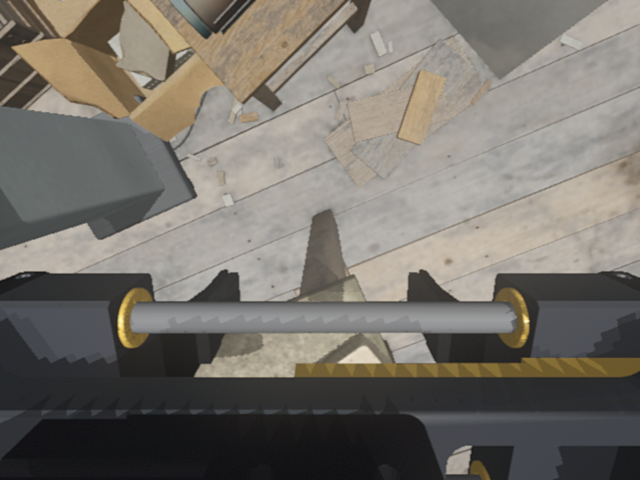

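No move happened, because each row needs all five keys. The wrist picture only shows the floor beyond the table and the gripper at rows 270 and below.

{"method": "send_rows", "body": {
  "rows": [
    {"x": 12,"y": -42,"z": 0,"roll": -4,"hand": 87},
    {"x": 12,"y": -42,"z": 0,"roll": -4,"hand": 87},
    {"x": 12,"y": -42,"z": 0,"roll": -4,"hand": 87},
    {"x": 12,"y": -42,"z": 0,"roll": -4,"hand": 87},
    {"x": 12,"y": -42,"z": 0,"roll": -4,"hand": 87},
    {"x": 12,"y": -42,"z": 0,"roll": -4,"hand": 87},
    {"x": 12,"y": -42,"z": 0,"roll": -4,"hand": 87}
  ]
}}

```text
time: 0.85
position: [0.3407, 0.3013, 0.2921]
tool_rot: [-1.363, -2.831, -0.0]
ft_force: [0.9, -0.1, 0.1]
grip_width: 1.002
grip_force: 0.0
```

{"method": "send_rows", "body": {
  "rows": [
    {"x": 14,"y": -42,"z": 0,"roll": -4,"hand": 87},
    {"x": 14,"y": -42,"z": 0,"roll": -4,"hand": 87},
    {"x": 14,"y": -42,"z": 0,"roll": -4,"hand": 87},
    {"x": 14,"y": -42,"z": 0,"roll": -4,"hand": 87},
    {"x": 14,"y": -42,"z": 0,"roll": -4,"hand": 87},
    {"x": 14,"y": -42,"z": 0,"roll": -4,"hand": 87},
    {"x": 14,"y": -42,"z": 0,"roll": -3.5,"hand": 87},
    {"x": 0,"y": 0,"z": 0,"roll": 0,"hand": 87},
    {"x": 0,"y": 0,"z": 0,"roll": 0,"hand": 87}
  ]
}}

```text
time: 1.75
position: [0.4385, 0.0086, 0.2922]
tool_rot: [-1.995, -2.426, -0.0]
ft_force: [0.9, 0.3, 0.4]
grip_width: 0.996
grip_force: 0.0
```

```bash
python3 - <<'E'
from h import *
pose(); im=get_image("wrist"); cv2.imwrite("pics/w2.png",im)
im=get_image("top"); cv2.imwrite("pics/t2.png",im)
E
```

```text
t 1.8 tcp [438.5   8.6 292.2] toolY 11.1 w 86.64 gf 0.0 F [0.9 0.3 0.4] tilt -1.000
```

View pics/w2.png

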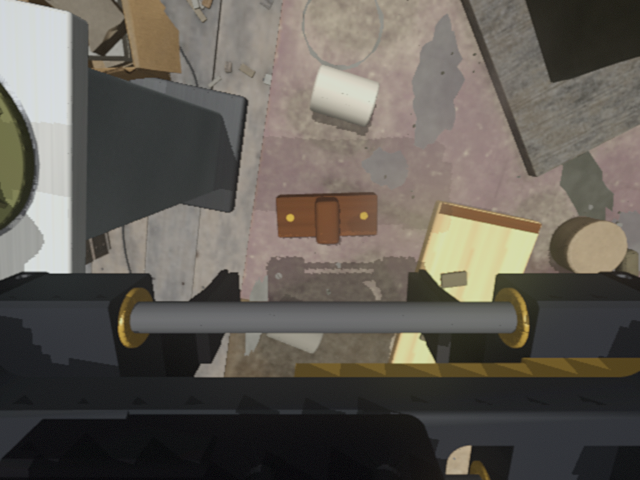

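The wrist view shows the block at (277–377, 193–240) with brass dots at (290,217) and (363,215). The board's left corners are at (440,204) and (539,226), a prop is at (345,98), and a chip is at (453,279).

```bash
python3 - <<'E'
from h import *
im=cv2.imread("pics/w2.png")
w=ray("wrist",[(290,217),(363,215)],.026)*1000; d=w[1]-w[0]; print("dots",w.round(),w.mean(0).round(1),np.degrees(np.arctan2(d[1],d[0])))
print("handle top",ray("wrist",[(316,198),(338,197)],.061).round(4)*1000)
print("base far corners", (ray("wrist",[(277,195),(376,193)],.026)*1000).round())
print("board L corners",(ray("wrist",[(440,204),(539,226)],.018)*1000).round())
print("chip",(ray("wrist",[(453,279)],.021)*1000).round())
t=cv2.imread("pics/t2.png"); print(blobs(t,(0,120,40),(14,255,200),(300,275,340,330),30).__len__())
E
```

```text
dots [[405.   2.  26.]
 [482.  20.  26.]] [443.1  11.2  26. ] 12.963834600118037
handle top [[427.9  33.3  61. ]
 [448.5  38.4  61. ]]
base far corners [[387.  23.  26.]
 [490.  46.  26.]]
board L corners [[563.  47.  18.]
 [678.  45.  18.]]
chip [[601. -33.  21.]]
0
```

{"method": "send_rows", "body": {
  "rows": [
    {"x": 2,"y": 1,"z": -30,"roll": 1.5,"hand": 87},
    {"x": 0,"y": 0,"z": -45,"roll": 0,"hand": 60},
    {"x": 0,"y": 0,"z": -45,"roll": 0,"hand": 60},
    {"x": 0,"y": 0,"z": -45,"roll": 0,"hand": 60},
    {"x": 0,"y": 0,"z": -29,"roll": 0,"hand": 60},
    {"x": 0,"y": 0,"z": 0,"roll": 0,"hand": 15},
    {"x": 0,"y": 0,"z": 0,"roll": 0,"hand": 15},
    {"x": 0,"y": 0,"z": 0,"roll": 0,"hand": 15},
    {"x": 0,"y": 0,"z": 0,"roll": 0,"hand": 15},
    {"x": 0,"y": 0,"z": 0,"roll": 0,"hand": 15}
  ],
  "force": 40
}}

```text
time: 2.85
position: [0.4405, 0.0107, 0.0984]
tool_rot: [1.96, 2.455, 0.001]
ft_force: [0.3, 1.1, 0.2]
grip_width: 0.321
grip_force: 0.0
```

{"method": "send_rows", "body": {
  "rows": [
    {"x": 0,"y": 0,"z": -1,"roll": 0,"hand": 15},
    {"x": 0,"y": 0,"z": 0,"roll": 0,"hand": 15},
    {"x": 0,"y": 0,"z": 0,"roll": 0,"hand": 15},
    {"x": 0,"y": 0,"z": 0,"roll": 0,"hand": 15}
  ],
  "force": 40
}}

```text
time: 3.25
position: [0.441, 0.0105, 0.0981]
tool_rot: [-1.961, -2.455, -0.002]
ft_force: [-1.6, 0.1, 6.7]
grip_width: 0.274
grip_force: 40.0
```

{"method": "send_rows", "body": {
  "rows": [
    {"x": 0,"y": 0,"z": 40,"roll": 0,"hand": 15},
    {"x": 0,"y": 0,"z": 40,"roll": 7.5,"hand": 15},
    {"x": 31,"y": -10,"z": 0,"roll": 8.5,"hand": 15},
    {"x": 31,"y": -10,"z": 0,"roll": 8.5,"hand": 15},
    {"x": 31,"y": -10,"z": 0,"roll": 8.5,"hand": 15},
    {"x": 31,"y": -10,"z": 0,"roll": 8.5,"hand": 15},
    {"x": 31,"y": -10,"z": 0,"roll": 8.5,"hand": 15},
    {"x": 31,"y": -10,"z": 0,"roll": 8.5,"hand": 15},
    {"x": 31,"y": -11,"z": 0,"roll": 8.5,"hand": 15},
    {"x": 30,"y": -12,"z": 0,"roll": 8.5,"hand": 15}
  ]
}}

```text
time: 4.25
position: [0.6885, -0.0726, 0.1761]
tool_rot: [-0.037, -3.14, -0.001]
ft_force: [-0.7, -0.4, -1.5]
grip_width: 0.272
grip_force: 40.0
```

```bash
python3 - <<'E'
from h import *
pose(); t=get_image("top"); s=get_image("side")
a=cv2.resize(t[190:340,190:460],(800,444),interpolation=cv2.INTER_CUBIC); cv2.imwrite("pics/t3.png",a)
E
```

```text
t 4.2 tcp [688.5 -72.6 176.1] toolY 88.6 w 23.65 gf 40.0 F [-0.7 -0.4 -1.5] tilt -1.000
```

View pics/t3.png

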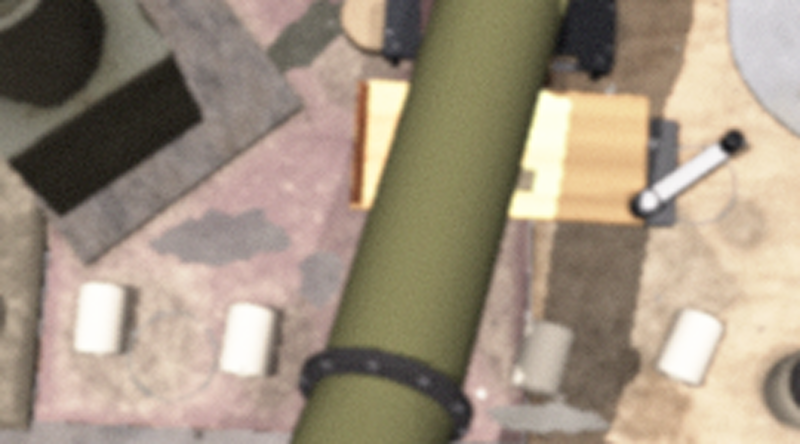

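The arm hides most of the board. The props and the stop are where they were, and one chip shows at (525,180). Now I'll lower the block.

{"method": "send_rows", "body": {
  "rows": [
    {"x": 0,"y": 0,"z": -30,"roll": 0,"hand": 15},
    {"x": 0,"y": 0,"z": -25,"roll": 0,"hand": 15},
    {"x": 0,"y": 0,"z": -3,"roll": 0,"hand": 15},
    {"x": 0,"y": 0,"z": -1,"roll": 0,"hand": 15},
    {"x": 0,"y": 0,"z": -1,"roll": 0,"hand": 15},
    {"x": 0,"y": 0,"z": 0,"roll": 0,"hand": 15}
  ]
}}

```text
time: 4.95
position: [0.6879, -0.0726, 0.1184]
tool_rot: [0.048, 3.14, 0.0]
ft_force: [-0.2, -0.5, -1.3]
grip_width: 0.275
grip_force: 40.0
```

{"method": "send_rows", "body": {
  "rows": [
    {"x": 0,"y": 0,"z": -1,"roll": 0,"hand": 15},
    {"x": 0,"y": 0,"z": 0,"roll": 0,"hand": 15},
    {"x": 0,"y": 0,"z": -1,"roll": 0,"hand": 15},
    {"x": 0,"y": 0,"z": 0,"roll": 0,"hand": 15}
  ]
}}

```text
time: 5.35
position: [0.6879, -0.0728, 0.116]
tool_rot: [0.048, 3.141, 0.0]
ft_force: [0.1, 0.2, 1.8]
grip_width: 0.27
grip_force: 40.0
```

{"method": "send_rows", "body": {
  "rows": [
    {"x": -5,"y": 0,"z": -0.5,"roll": 0,"hand": 15},
    {"x": -10,"y": 0,"z": 0,"roll": 0,"hand": 15},
    {"x": -10,"y": 0,"z": 0,"roll": 0,"hand": 15},
    {"x": -10,"y": 0,"z": 0,"roll": 0,"hand": 15},
    {"x": -10,"y": 0,"z": 0,"roll": 0,"hand": 15},
    {"x": -10,"y": 0,"z": 0,"roll": 0,"hand": 15},
    {"x": -10,"y": 0,"z": 0,"roll": 0,"hand": 15}
  ]
}}

```text
time: 6.05
position: [0.623, -0.0729, 0.116]
tool_rot: [0.048, 3.138, 0.0]
ft_force: [-0.5, 1.1, 0.1]
grip_width: 0.273
grip_force: 40.0
```

{"method": "send_rows", "body": {
  "rows": [
    {"x": -10,"y": 0,"z": 0,"roll": 0,"hand": 15},
    {"x": -10,"y": 0,"z": 0,"roll": 0,"hand": 15},
    {"x": -10,"y": 0,"z": 0,"roll": 0,"hand": 15},
    {"x": -10,"y": 0,"z": 0,"roll": 0,"hand": 15},
    {"x": -10,"y": 0,"z": 0,"roll": 0,"hand": 15},
    {"x": -10,"y": 0,"z": 0,"roll": 0,"hand": 15},
    {"x": -10,"y": 0,"z": 0,"roll": 0,"hand": 15},
    {"x": -10,"y": 0,"z": 0,"roll": 0,"hand": 15},
    {"x": -8,"y": 0,"z": 0,"roll": 0,"hand": 15},
    {"x": 0,"y": 0,"z": 0,"roll": 0,"hand": 15}
  ]
}}

```text
time: 7.05
position: [0.5313, -0.0727, 0.1136]
tool_rot: [-0.048, -3.136, -0.001]
ft_force: [-0.7, 0.5, -2.1]
grip_width: 0.272
grip_force: 40.0
```

{"method": "send_rows", "body": {
  "rows": [
    {"x": 0,"y": 0,"z": 40,"roll": 0,"hand": 15},
    {"x": 0,"y": 0,"z": 40,"roll": 0,"hand": 15},
    {"x": 10,"y": 10,"z": 0,"roll": -8.5,"hand": 15},
    {"x": 10,"y": 10,"z": 0,"roll": -8.5,"hand": 15},
    {"x": 10,"y": 10,"z": 0,"roll": -8.5,"hand": 15},
    {"x": 10,"y": 10,"z": 0,"roll": -8.5,"hand": 15},
    {"x": 10,"y": 10,"z": 0,"roll": -8.5,"hand": 15},
    {"x": 10,"y": 10,"z": 0,"roll": -8.5,"hand": 15},
    {"x": 10,"y": 10,"z": 0,"roll": -8.5,"hand": 15},
    {"x": 10,"y": 10,"z": 0,"roll": -8.5,"hand": 15}
  ]
}}

```text
time: 8.05
position: [0.6125, 0.0075, 0.1923]
tool_rot: [-1.801, -2.568, 0.007]
ft_force: [-0.6, 0.2, -1.7]
grip_width: 0.273
grip_force: 40.0
```

{"method": "send_rows", "body": {
  "rows": [
    {"x": 7,"y": 10,"z": 0,"roll": -8.5,"hand": 15},
    {"x": 0,"y": 0,"z": 0,"roll": -8.5,"hand": 15},
    {"x": 0,"y": 0,"z": 0,"roll": -4.5,"hand": 15},
    {"x": 0,"y": 0,"z": 0,"roll": 0,"hand": 15}
  ]
}}

```text
time: 8.45
position: [0.6195, 0.0172, 0.1924]
tool_rot: [-2.243, -2.195, 0.008]
ft_force: [-1.0, -0.2, -2.7]
grip_width: 0.274
grip_force: 40.0
```

```bash
python3 - <<'E'
from h import *
pose(); t=get_image("top"); s=get_image("side")
a=cv2.resize(t[190:340,190:460],(720,400),interpolation=cv2.INTER_CUBIC); b=cv2.resize(s[220:420,200:440],(240,200)); 
cv2.imwrite("pics/t4.png",t);cv2.imwrite("pics/s4.png",s)
c=np.zeros((600,800,3),np.uint8); c[:400,:720]=a; c[400:600,:]=cv2.resize(s[230:400,200:520],(800,425))[100:300]
cv2.imwrite("pics/c4.png",c)
E
```

```text
t 8.4 tcp [619.5  17.2 192.4] toolY -1.3 w 23.81 gf 40.0 F [-1.  -0.2 -2.7] tilt -1.000
```

View pics/c4.png

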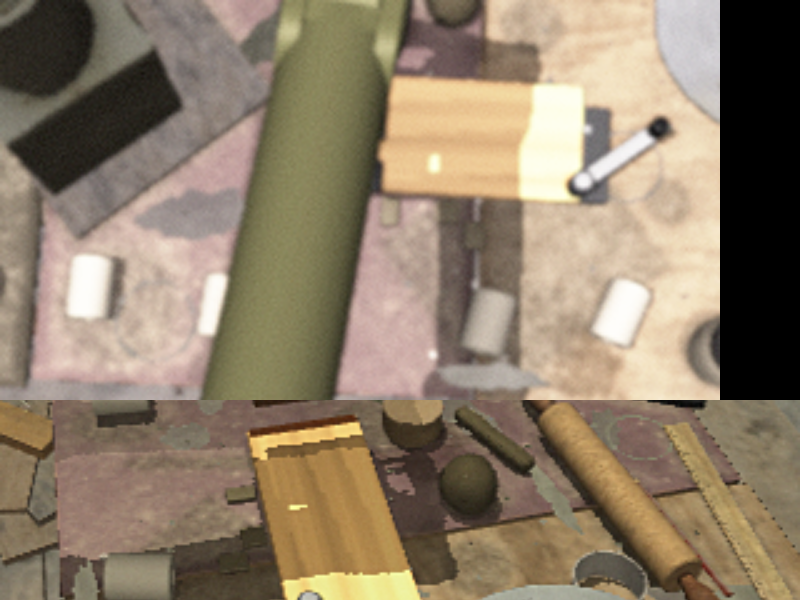

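The board is clear. The three chips lie on the table along the near edge, at about (240,494), (235,562) and (258,535) in the side strip. I'll park the block on the board's left end.

{"method": "send_rows", "body": {
  "rows": [
    {"x": 0,"y": 0,"z": -40,"roll": 0,"hand": 15},
    {"x": 0,"y": 0,"z": -30,"roll": 0,"hand": 15},
    {"x": 0,"y": 0,"z": -4,"roll": 0,"hand": 15},
    {"x": 0,"y": 0,"z": -1,"roll": 0,"hand": 15},
    {"x": 0,"y": 0,"z": -1,"roll": 0,"hand": 15},
    {"x": 0,"y": 0,"z": 0,"roll": 0,"hand": 15}
  ]
}}

```text
time: 9.15
position: [0.6225, 0.0171, 0.1204]
tool_rot: [2.244, 2.196, 0.003]
ft_force: [-0.5, -0.1, -1.0]
grip_width: 0.272
grip_force: 40.0
```

{"method": "send_rows", "body": {
  "rows": [
    {"x": 0,"y": 0,"z": -2,"roll": 0,"hand": 15},
    {"x": 0,"y": 0,"z": -1,"roll": 0,"hand": 15},
    {"x": 0,"y": 0,"z": -1,"roll": 0,"hand": 15},
    {"x": 0,"y": 0,"z": -0.5,"roll": 0,"hand": 15},
    {"x": 0,"y": 0,"z": 0,"roll": 0,"hand": 15}
  ]
}}

```text
time: 9.65
position: [0.6219, 0.0171, 0.1159]
tool_rot: [-2.246, -2.197, -0.002]
ft_force: [-2.9, -0.4, 7.1]
grip_width: 0.271
grip_force: 40.0
```

{"method": "send_rows", "body": {
  "rows": [
    {"x": 0,"y": 0,"z": 0,"roll": 0,"hand": 50},
    {"x": 0,"y": 0,"z": 0,"roll": 0,"hand": 50},
    {"x": 0,"y": 0,"z": 10,"roll": 0,"hand": 50},
    {"x": 0,"y": 0,"z": 45,"roll": 0,"hand": 50},
    {"x": 0,"y": 0,"z": 45,"roll": 0,"hand": 50},
    {"x": 0,"y": -40,"z": 0,"roll": 5,"hand": 50},
    {"x": 0,"y": -40,"z": 0,"roll": 5,"hand": 50},
    {"x": 0,"y": -40,"z": 0,"roll": 5,"hand": 50},
    {"x": 0,"y": -40,"z": 0,"roll": 5,"hand": 50},
    {"x": 0,"y": -40,"z": 0,"roll": 5,"hand": 50}
  ]
}}

```text
time: 10.65
position: [0.6216, -0.1843, 0.2151]
tool_rot: [1.711, 2.634, 0.001]
ft_force: [0.8, 0.0, 0.0]
grip_width: 0.573
grip_force: 0.0
```

```bash
python3 - <<'E'
from h import *
pose(); t=get_image("top"); cv2.imwrite("pics/t5.png",t)
a=cv2.resize(t[200:330,200:470],(800,385),interpolation=cv2.INTER_CUBIC); w=get_image("wrist")
c=np.zeros((600,800,3),np.uint8); c[:385]=a; c[385:,:430]=cv2.resize(w[:320],(430,215));cv2.imwrite("pics/c5.png",c); cv2.imwrite("pics/w5.png",w)
E
```

```text
t 10.7 tcp [ 621.6 -184.3  215.1] toolY 24.0 w 49.89 gf 0.0 F [0.8 0.  0. ] tilt -1.000
```

View pics/c5.png

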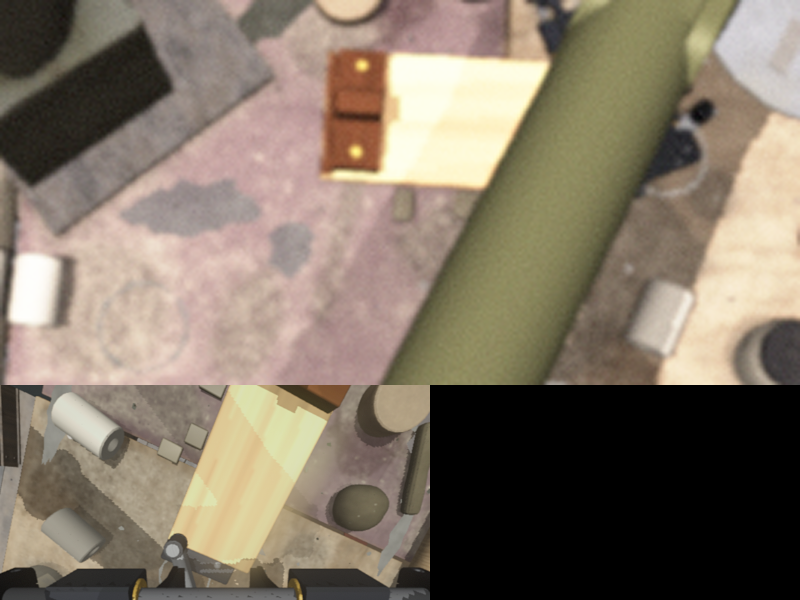

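The block is parked on the board's left end at (355,110). However, the left-hand props have changed: one is at about (37,290) and the other is missing. I'll check the full pictures.

```bash
python3 - <<'E'
from h import *
for f,l in (("pics/t4.png","t4"),("pics/t5.png","t5"),("pics/t2.png","t2")):
    t=cv2.imread(f)
    for c in blobs(t,(0,0,150),(40,25,255),(100,270,460,335),50):
        r=cv2.minAreaRect(c); print(l,np.round(r[0]),np.round(r[1]),(ray("top",r[0],.03)*1000).round()[0,:2])
t=cv2.imread("pics/t5.png"); s=get_image("side"); cv2.imwrite("pics/s5.png",s)
cv2.imwrite("pics/c6.png",np.hstack([cv2.resize(t[230:340,90:310],(440,330)),cv2.resize(s[170:340,200:350],(290,330))]))
E
```

```text
t4 [374. 330.] [ 8. 37.] [ 379. -136.]
t4 [423. 306.] [13. 23.] [ 446. -264.]
t4 [269. 304.] [ 6. 22.] [435. 141.]
t4 [222. 297.] [12. 23.] [447. 265.]
t4 [260. 274.] [ 8. 37.] [513. 169.]
t4 [116. 285.] [35. 28.] [465. 548.]
t5 [211. 298.] [23. 14.] [444. 295.]
t5 [191. 295.] [13. 23.] [449. 347.]
t5 [297. 284.] [12. 17.] [491.  69.]
t5 [264. 274.] [ 8. 44.] [513. 159.]
t5 [118. 283.] [31. 34.] [472. 543.]
t2 [374. 330.] [37.  8.] [ 379. -138.]
t2 [423. 306.] [13. 23.] [ 447. -264.]
t2 [272. 304.] [12. 23.] [434. 133.]
t2 [222. 297.] [12. 23.] [447. 265.]
t2 [116. 284.] [23. 14.] [470. 548.]
t2 [264. 274.] [ 8. 44.] [513. 159.]
```

View pics/c6.png

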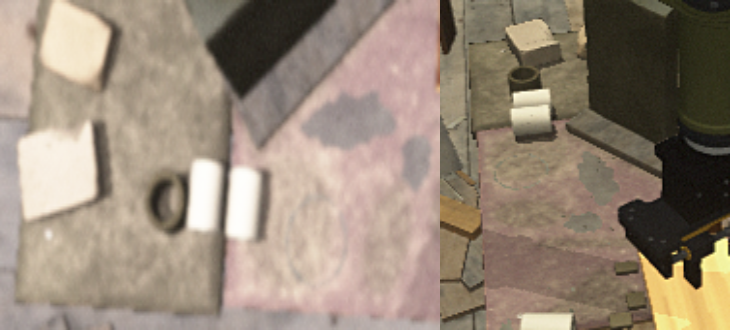

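Prop 2 was knocked, rolled into prop 1, and both rolled left to rest beside the tube offcut, at about (445,295) and (449,347) mm. I'll do the stop first.

{"method": "send_rows", "body": {
  "rows": [
    {"x": 0,"y": -40,"z": 0,"roll": 6,"hand": 50},
    {"x": 0,"y": -40,"z": 0,"roll": 7,"hand": 50},
    {"x": 0,"y": -25,"z": 0,"roll": 0,"hand": 50},
    {"x": 0,"y": 0,"z": -45,"roll": 0,"hand": 50},
    {"x": 0,"y": 0,"z": -44,"roll": 0,"hand": 50},
    {"x": 0,"y": 0,"z": 0,"roll": 0,"hand": 10},
    {"x": 0,"y": 0,"z": 0,"roll": 0,"hand": 10},
    {"x": 0,"y": 0,"z": 0,"roll": 0,"hand": 10},
    {"x": 0,"y": 0,"z": 0,"roll": 0,"hand": 10},
    {"x": 0,"y": 0,"z": 0,"roll": 0,"hand": 10}
  ],
  "force": 15
}}

```text
time: 11.8
position: [0.6231, -0.288, 0.1277]
tool_rot: [1.405, 2.805, 0.002]
ft_force: [1.4, 1.9, 1.5]
grip_width: 0.204
grip_force: 0.8
```

{"method": "send_rows", "body": {
  "rows": [
    {"x": 0,"y": 0,"z": 0,"roll": 0,"hand": 10},
    {"x": 7.2,"y": 6.1,"z": 0,"roll": 6,"hand": 10},
    {"x": 6.4,"y": 6.9,"z": 0,"roll": 6,"hand": 10},
    {"x": 5.7,"y": 7.5,"z": 0,"roll": 6,"hand": 10},
    {"x": 4.9,"y": 8,"z": 0,"roll": 6,"hand": 10},
    {"x": 4.1,"y": 8.5,"z": 0,"roll": 6,"hand": 10},
    {"x": 3.1,"y": 8.9,"z": 0,"roll": 6,"hand": 10},
    {"x": 2.2,"y": 9.2,"z": 0,"roll": 6,"hand": 10},
    {"x": 1.1,"y": 9.4,"z": 0,"roll": 6,"hand": 10},
    {"x": 0,"y": 0,"z": 0,"roll": 0,"hand": 10}
  ],
  "force": 20
}}

```text
time: 12.8
position: [0.658, -0.2228, 0.1275]
tool_rot: [0.14, 3.134, 0.001]
ft_force: [-0.2, 4.3, 8.0]
grip_width: 0.197
grip_force: 20.0
```

{"method": "send_rows", "body": {
  "rows": [
    {"x": 0,"y": 2,"z": 0,"roll": 2,"hand": 10},
    {"x": 0,"y": 1,"z": 0,"roll": 1,"hand": 10},
    {"x": 0,"y": 0,"z": 0,"roll": 0,"hand": 10}
  ]
}}

```text
time: 13.1
position: [0.658, -0.2198, 0.1275]
tool_rot: [0.061, 3.137, 0.0]
ft_force: [2.1, 0.4, 5.3]
grip_width: 0.198
grip_force: 20.0
```

{"method": "send_rows", "body": {
  "rows": [
    {"x": 0,"y": 2,"z": 0,"roll": 1,"hand": 10},
    {"x": 0,"y": 0,"z": 0,"roll": 0,"hand": 10}
  ]
}}

```text
time: 13.3
position: [0.658, -0.2191, 0.1275]
tool_rot: [0.035, 3.136, -0.003]
ft_force: [2.7, -1.2, 5.3]
grip_width: 0.206
grip_force: 20.0
```

{"method": "send_rows", "body": {
  "rows": [
    {"x": 0,"y": 2,"z": 0,"roll": 0,"hand": 10},
    {"x": 0,"y": 2,"z": 0,"roll": 0,"hand": 10},
    {"x": 0,"y": 0,"z": 0,"roll": 0,"hand": 10}
  ]
}}

```text
time: 13.6
position: [0.6579, -0.2187, 0.1276]
tool_rot: [0.039, 3.135, -0.01]
ft_force: [4.7, -6.2, 3.0]
grip_width: 0.196
grip_force: 20.0
```

{"method": "send_rows", "body": {
  "rows": [
    {"x": 0,"y": -4,"z": 0,"roll": 0,"hand": 45},
    {"x": 0,"y": 0,"z": 0,"roll": 0,"hand": 45},
    {"x": 0,"y": 0,"z": 10,"roll": 0,"hand": 45},
    {"x": 0,"y": 0,"z": 50,"roll": 0,"hand": 45},
    {"x": 0,"y": 0,"z": 50,"roll": -8.5,"hand": 80},
    {"x": -23,"y": -6,"z": 10,"roll": -8.5,"hand": 80},
    {"x": -23,"y": -6,"z": 10,"roll": -8.5,"hand": 80},
    {"x": -23,"y": -6,"z": 10,"roll": -8.5,"hand": 80},
    {"x": -23,"y": -6,"z": 10,"roll": -8.5,"hand": 80},
    {"x": -23,"y": -6,"z": 10,"roll": -8.5,"hand": 80}
  ]
}}

```text
time: 14.6
position: [0.5401, -0.2477, 0.2858]
tool_rot: [-1.391, -2.816, -0.001]
ft_force: [-0.0, 0.6, 0.7]
grip_width: 0.899
grip_force: 0.0
```

{"method": "send_rows", "body": {
  "rows": [
    {"x": -23,"y": -6,"z": 0,"roll": -8.5,"hand": 80},
    {"x": 0,"y": 0,"z": 0,"roll": -8.5,"hand": 80},
    {"x": 0,"y": 0,"z": 0,"roll": -8.5,"hand": 80},
    {"x": 0,"y": 0,"z": 0,"roll": -8.5,"hand": 80},
    {"x": 0,"y": 0,"z": 0,"roll": -4,"hand": 80},
    {"x": 0,"y": 0,"z": 0,"roll": 0,"hand": 80}
  ]
}}

```text
time: 15.2
position: [0.5181, -0.2536, 0.2854]
tool_rot: [-2.225, -2.216, -0.0]
ft_force: [0.4, 0.3, 0.6]
grip_width: 0.919
grip_force: 0.0
```

```bash
python3 - <<'E'
from h import *
pose(); w=get_image("wrist"); cv2.imwrite("pics/w7.png",w)
E
```

```text
t 15.2 tcp [ 518.1 -253.6  285.4] toolY -0.2 w 79.98 gf 0.0 F [0.4 0.3 0.6] tilt -1.000
```

View pics/w7.png

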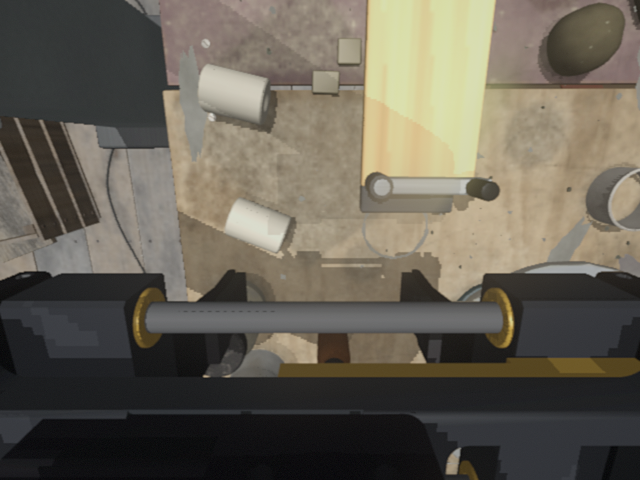

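The wrist view shows the stop home across the board's end, with its bar at row 187 from (380,187) to (485,188). Props are at (234,93) and (259,226), and chips at (349,51) and (325,82).

```bash
cat >> h.py <<'E'
def props(im,name,box,lo=(0,0,110),hi=(40,45,255),amin=400,z=.022):
    for c in blobs(im,lo,hi,box,amin):
        w=ray(name,c[:,0,:],z)[:,:2].astype(np.float32)*1000
        r=cv2.minAreaRect(w); p=cv2.boxPoints(r); e=p[1]-p[0] if np.linalg.norm(p[1]-p[0])>np.linalg.norm(p[2]-p[1]) else p[2]-p[1]
        print("prop",np.round(r[0],1),np.round(r[1]),"ang",round((np.degrees(np.arctan2(e[1],e[0]))+90)%180-90,1),"px",np.round(cv2.minAreaRect(c)[0]))
E
python3 - <<'E'
from h import *
w=cv2.imread("pics/w7.png"); h=cv2.cvtColor(w,cv2.COLOR_BGR2HSV); print([h[y,x].tolist() for x,y in [(234,93),(259,226),(280,200),(200,140)]])
props(w,"wrist",(180,50,300,260))
P=lambda a,z:(ray("wrist",a,z)*1000).round(1)[:,:2].tolist()
print("near edge",P([(368,10),(362,165)],.018),"far",P([(494,10),(478,165)],.018))
for n,x0,x1 in(("n",340,385),("f",460,510)):
  for y in (20,60,100,140):
    s=h[y,x0:x1].astype(int); print(n,y,[(x0+i) for i in np.argsort(-abs(np.diff(s[:,2])+0*s[1:,0]))[:2]])
print("pivot",P([(380,187)],.05),"knob",P([(488,187)],.086),"bar face",P([(400,179),(460,179)],.05))
E
```

```text
[[22, 24, 205], [32, 16, 219], [19, 52, 146], [27, 16, 142]]
prop [ 447.5 -262.5] [45. 65.] ang -21.3 px [256. 225.]
prop [ 437.6 -143.8] [103. 118.] ang -0.1 px [239. 105.]
near edge [[561.8, -58.0], [560.2, -199.7]] far [[679.6, -58.2], [681.4, -199.9]]
n 20 [np.int64(366), np.int64(367)]
n 60 [np.int64(365), np.int64(359)]
n 100 [np.int64(364), np.int64(363)]
n 140 [np.int64(362), np.int64(363)]
f 20 [np.int64(493), np.int64(492)]
f 60 [np.int64(488), np.int64(487)]
f 100 [np.int64(483), np.int64(482)]
f 140 [np.int64(478), np.int64(477)]
pivot [[574.5, -219.0]] knob [[661.4, -215.1]] bar face [[593.4, -211.4], [651.1, -211.5]]
```

{"method": "send_rows", "body": {
  "rows": [
    {"x": -24,"y": -3,"z": 0,"roll": -7,"hand": 87},
    {"x": -24,"y": -3,"z": 0,"roll": -7,"hand": 87},
    {"x": -23,"y": -2,"z": 0,"roll": -6,"hand": 87},
    {"x": 0,"y": 0,"z": -50,"roll": 0,"hand": 87},
    {"x": 0,"y": 0,"z": -50,"roll": 0,"hand": 87},
    {"x": 0,"y": 0,"z": -50,"roll": 0,"hand": 87},
    {"x": 0,"y": 0,"z": -45,"roll": 0,"hand": 87},
    {"x": 0,"y": 0,"z": -12,"roll": 0,"hand": 87},
    {"x": 0,"y": 0,"z": 0,"roll": 0,"hand": 87}
  ]
}}

```text
time: 16.15
position: [0.4462, -0.2618, 0.0772]
tool_rot: [-2.574, -1.796, 0.004]
ft_force: [0.1, 0.0, 0.2]
grip_width: 1.002
grip_force: 0.0
```

{"method": "send_rows", "body": {
  "rows": [
    {"x": 0,"y": 0,"z": 0,"roll": 0,"hand": 50},
    {"x": 0,"y": 0,"z": 0,"roll": 0,"hand": 50},
    {"x": 0,"y": 0,"z": 0,"roll": 0,"hand": 50},
    {"x": 0,"y": 0,"z": 0,"roll": 0,"hand": 50},
    {"x": 0,"y": 0,"z": 0,"roll": 0,"hand": 50},
    {"x": 0,"y": 0,"z": 0,"roll": 0,"hand": 50}
  ],
  "force": 30
}}

```text
time: 16.75
position: [0.4481, -0.2624, 0.0794]
tool_rot: [2.576, 1.796, 0.002]
ft_force: [0.7, 1.2, 6.6]
grip_width: 0.687
grip_force: 29.8
```

{"method": "send_rows", "body": {
  "rows": [
    {"x": 0,"y": 0,"z": 50,"roll": 0,"hand": 50},
    {"x": 0,"y": 0,"z": 50,"roll": 0,"hand": 50},
    {"x": 34,"y": 15,"z": 10,"roll": 4,"hand": 50},
    {"x": 34,"y": 15,"z": 0,"roll": 4,"hand": 50},
    {"x": 34,"y": 15,"z": 0,"roll": 4,"hand": 50},
    {"x": 34,"y": 15,"z": 0,"roll": 4,"hand": 50},
    {"x": 35,"y": 16,"z": 0,"roll": 4,"hand": 50},
    {"x": 0,"y": 0,"z": 0,"roll": 0,"hand": 50},
    {"x": 0,"y": 0,"z": -40,"roll": 0,"hand": 50},
    {"x": 0,"y": 0,"z": -40,"roll": 0,"hand": 50}
  ]
}}

```text
time: 17.75
position: [0.619, -0.1865, 0.1081]
tool_rot: [2.224, 2.215, 0.002]
ft_force: [0.6, -0.5, -2.5]
grip_width: 0.685
grip_force: 29.8
```

{"method": "send_rows", "body": {
  "rows": [
    {"x": 0,"y": 0,"z": 0,"roll": 0,"hand": 50},
    {"x": 0,"y": 0,"z": 0,"roll": 0,"hand": 50}
  ]
}}

```text
time: 17.95
position: [0.6176, -0.1864, 0.1081]
tool_rot: [-2.226, -2.215, 0.002]
ft_force: [1.6, 0.0, -0.9]
grip_width: 0.692
grip_force: 29.8
```

Lowering about 10 mm until contact, then nudging towards the stop.

{"method": "send_rows", "body": {
  "rows": [
    {"x": 0,"y": 0,"z": -6,"roll": 0,"hand": 50},
    {"x": 0,"y": 0,"z": -2,"roll": 0,"hand": 50},
    {"x": 0,"y": 0,"z": -1.5,"roll": 0,"hand": 50},
    {"x": 0,"y": -1.5,"z": 0,"roll": 0,"hand": 50},
    {"x": 0,"y": -1.5,"z": 0,"roll": 0,"hand": 50},
    {"x": 0,"y": 0,"z": 0,"roll": 0,"hand": 50}
  ]
}}

```text
time: 18.55
position: [0.6187, -0.1884, 0.0992]
tool_rot: [-2.225, -2.217, -0.002]
ft_force: [0.3, 2.3, -0.7]
grip_width: 0.688
grip_force: 29.8
```

{"method": "send_rows", "body": {
  "rows": [
    {"x": 0,"y": 0,"z": -1.5,"roll": 0,"hand": 50},
    {"x": 0,"y": 0,"z": -1,"roll": 0,"hand": 50},
    {"x": 0,"y": 0,"z": 0,"roll": 0,"hand": 50}
  ]
}}

```text
time: 18.85
position: [0.6188, -0.1885, 0.0974]
tool_rot: [-2.225, -2.217, -0.002]
ft_force: [-1.2, 4.7, 7.1]
grip_width: 0.69
grip_force: 29.8
```

{"method": "send_rows", "body": {
  "rows": [
    {"x": 0,"y": 0,"z": 0,"roll": 0,"hand": 70},
    {"x": 0,"y": 0,"z": 0,"roll": 0,"hand": 80},
    {"x": 0,"y": 0,"z": 0,"roll": 0,"hand": 80},
    {"x": 0,"y": 0,"z": 30,"roll": 0,"hand": 80},
    {"x": 0,"y": 0,"z": 50,"roll": 0,"hand": 80},
    {"x": -30,"y": -20,"z": 40,"roll": 0,"hand": 80},
    {"x": -40,"y": -20,"z": 40,"roll": 0,"hand": 80},
    {"x": -40,"y": -10,"z": 30,"roll": 0,"hand": 80},
    {"x": 0,"y": 0,"z": 0,"roll": 0,"hand": 80}
  ]
}}

```text
time: 19.75
position: [0.5146, -0.24, 0.2812]
tool_rot: [2.231, 2.203, 0.006]
ft_force: [-0.5, -0.6, -0.6]
grip_width: 0.922
grip_force: 0.0
```

```bash
python3 - <<'E'
from h import *
pose(); w=get_image("wrist"); cv2.imwrite("pics/w8.png",w); t=get_image("top"); cv2.imwrite("pics/t8.png",t)
props(w,"wrist",(100,0,340,260),(0,0,165),(40,45,255))
props(w,"wrist",(340,0,560,260),(0,0,165),(40,30,255),z=.04)
props(t,"top",(150,280,300,325),(0,0,170),(40,25,255),50,.03)
E
```

```text
t 19.8 tcp [ 514.6 -240.   281.2] toolY -0.7 w 80.17 gf 0.0 F [-0.5 -0.6 -0.6] tilt -1.000
prop [ 431.3 -123.6] [37. 62.] ang -13.5 px [230. 105.]
prop [ 626.4 -212.7] [14. 74.] ang -1.4 px [432. 199.]
prop [ 639.6 -178. ] [28. 43.] ang -23.1 px [448. 162.]
prop [444.7 299.3] [32. 61.] ang -3.3 px [209. 297.]
prop [449.  347.5] [33. 59.] ang -1.5 px [191. 295.]
```

View pics/w8.png

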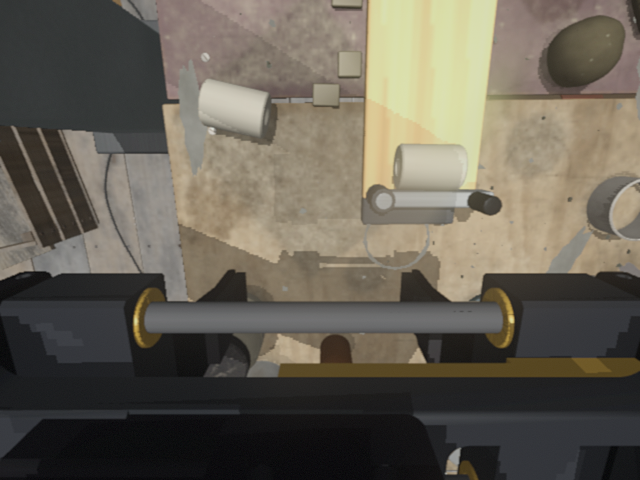

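Prop 4 lies square against the stop at (430,168). The next prop is at (235,109).

{"method": "send_rows", "body": {
  "rows": [
    {"x": -27,"y": 37,"z": 0,"roll": -4.3,"hand": 87},
    {"x": -27,"y": 37,"z": 0,"roll": -4,"hand": 87},
    {"x": -26,"y": 37,"z": 0,"roll": -4,"hand": 87},
    {"x": 0,"y": 0,"z": -50,"roll": 0,"hand": 87},
    {"x": 0,"y": 0,"z": -50,"roll": 0,"hand": 87},
    {"x": 0,"y": 0,"z": -50,"roll": 0,"hand": 87},
    {"x": 0,"y": 0,"z": -45,"roll": 0,"hand": 87},
    {"x": 0,"y": 0,"z": -7,"roll": 0,"hand": 87},
    {"x": 0,"y": 0,"z": 0,"roll": 0,"hand": 87}
  ]
}}

```text
time: 20.75
position: [0.4367, -0.1227, 0.0724]
tool_rot: [-2.448, -1.964, 0.008]
ft_force: [-0.2, -1.1, 0.7]
grip_width: 0.998
grip_force: 0.0
```

{"method": "send_rows", "body": {
  "rows": [
    {"x": 0,"y": 0,"z": 0,"roll": 0,"hand": 50},
    {"x": 0,"y": 0,"z": 0,"roll": 0,"hand": 50},
    {"x": 0,"y": 0,"z": 0,"roll": 0,"hand": 50},
    {"x": 0,"y": 0,"z": 0,"roll": 0,"hand": 50},
    {"x": 0,"y": 0,"z": 0,"roll": 0,"hand": 50},
    {"x": 0,"y": 0,"z": 0,"roll": 0,"hand": 50}
  ],
  "force": 30
}}

```text
time: 21.35
position: [0.4377, -0.1231, 0.0743]
tool_rot: [-2.45, -1.965, -0.0]
ft_force: [-0.8, 0.4, 3.5]
grip_width: 0.688
grip_force: 30.0
```

{"method": "send_rows", "body": {
  "rows": [
    {"x": 0,"y": 0,"z": 50,"roll": 0,"hand": 50},
    {"x": 0,"y": 0,"z": 40,"roll": 0,"hand": 50},
    {"x": 36,"y": -2,"z": 0,"roll": 2.5,"hand": 50},
    {"x": 36,"y": -2,"z": 0,"roll": 2.5,"hand": 50},
    {"x": 36,"y": -2,"z": 0,"roll": 2.5,"hand": 50},
    {"x": 36,"y": -2,"z": 0,"roll": 2.5,"hand": 50},
    {"x": 37,"y": -2,"z": 0,"roll": 2.5,"hand": 50},
    {"x": 0,"y": 0,"z": 0,"roll": 0,"hand": 50},
    {"x": 0,"y": 0,"z": -40,"roll": 0,"hand": 50},
    {"x": 0,"y": 0,"z": -22,"roll": 0,"hand": 50}
  ]
}}

```text
time: 22.35
position: [0.6176, -0.1331, 0.0996]
tool_rot: [-2.221, -2.219, 0.003]
ft_force: [0.2, 1.1, -2.5]
grip_width: 0.687
grip_force: 30.0
```

{"method": "send_rows", "body": {
  "rows": [
    {"x": 0,"y": 0,"z": -4,"roll": 0,"hand": 50},
    {"x": 0,"y": 0,"z": -2,"roll": 0,"hand": 50},
    {"x": 0,"y": 0,"z": -1,"roll": 0,"hand": 50},
    {"x": 0,"y": 0,"z": 0,"roll": 0,"hand": 50}
  ]
}}

```text
time: 22.75
position: [0.6197, -0.1335, 0.0967]
tool_rot: [2.221, 2.219, 0.003]
ft_force: [-0.0, -0.6, -1.9]
grip_width: 0.686
grip_force: 30.0
```

{"method": "send_rows", "body": {
  "rows": [
    {"x": 0,"y": 0,"z": -2,"roll": 0,"hand": 50},
    {"x": 0,"y": 0,"z": -1.5,"roll": 0,"hand": 50},
    {"x": 0,"y": -2,"z": 0,"roll": 0,"hand": 50},
    {"x": 0,"y": -2,"z": 0,"roll": 0,"hand": 50},
    {"x": 0,"y": 0,"z": 0,"roll": 0,"hand": 50}
  ]
}}

```text
time: 23.25
position: [0.6195, -0.1358, 0.0924]
tool_rot: [-2.221, -2.22, -0.004]
ft_force: [-1.4, 5.9, 5.3]
grip_width: 0.69
grip_force: 30.0
```

{"method": "send_rows", "body": {
  "rows": [
    {"x": 0,"y": -2,"z": 0,"roll": 0,"hand": 50},
    {"x": 0,"y": 0,"z": 0,"roll": 0,"hand": 50}
  ]
}}

```text
time: 23.45
position: [0.6196, -0.1361, 0.0924]
tool_rot: [-2.219, -2.22, -0.006]
ft_force: [-2.4, 7.9, 8.0]
grip_width: 0.686
grip_force: 30.0
```

{"method": "send_rows", "body": {
  "rows": [
    {"x": 0,"y": 0,"z": 0,"roll": 0,"hand": 70},
    {"x": 0,"y": 0,"z": 0,"roll": 0,"hand": 80},
    {"x": 0,"y": 0,"z": 0,"roll": 0,"hand": 80},
    {"x": 0,"y": 0,"z": 40,"roll": 0,"hand": 80},
    {"x": 0,"y": 0,"z": 50,"roll": 0,"hand": 80},
    {"x": -20,"y": 30,"z": 50,"roll": 0,"hand": 87},
    {"x": -25,"y": 35,"z": 50,"roll": 0,"hand": 87},
    {"x": -30,"y": 38,"z": 0,"roll": 0,"hand": 87},
    {"x": -30,"y": 38,"z": 0,"roll": 0,"hand": 87},
    {"x": -30,"y": 38,"z": 0,"roll": 0,"hand": 87}
  ]
}}

```text
time: 24.45
position: [0.4926, 0.0259, 0.2603]
tool_rot: [2.223, 2.218, 0.001]
ft_force: [0.8, 0.9, 0.0]
grip_width: 0.996
grip_force: 0.0
```

{"method": "send_rows", "body": {
  "rows": [
    {"x": -30,"y": 38,"z": 0,"roll": 0,"hand": 87},
    {"x": -15,"y": 38,"z": 0,"roll": 0,"hand": 87},
    {"x": 0,"y": 38,"z": 0,"roll": 0,"hand": 87},
    {"x": 0,"y": 23,"z": 0,"roll": 0,"hand": 87},
    {"x": 0,"y": 0,"z": 0,"roll": 0,"hand": 87}
  ]
}}

```text
time: 24.95
position: [0.4482, 0.1656, 0.2599]
tool_rot: [2.217, 2.226, 0.001]
ft_force: [1.0, 0.4, -0.1]
grip_width: 1.003
grip_force: 0.0
```

```bash
python3 - <<'E'
from h import *
pose(); w=get_image("wrist"); cv2.imwrite("pics/w9.png",w); t=get_image("top"); cv2.imwrite("pics/t9.png",t)
print(np.round(proj("wrist",[[.54,.308,.25],[.54,.308,.018]])))
a=cv2.resize(t[200:290,290:440],(450,270),interpolation=cv2.INTER_CUBIC)
c=np.zeros((600,800,3),np.uint8);c[:320,:640]=w[:320];c[325:595,:450]=a; cv2.imwrite("pics/c9.png",c)
props(w,"wrist",(100,0,640,260),(0,0,165),(40,30,255))
props(t,"top",(300,205,420,275),(0,0,170),(40,22,255),50,.045)
E
```

```text
t 24.9 tcp [448.2 165.6 259.9] toolY 0.2 w 87.23 gf 0.0 F [ 1.   0.4 -0.1] tilt -1.000
[[ 710. -186.]
 [ 423.   61.]]
prop [528.9 173.5] [104.  55.] ang 87.5 px [402. 208.]
prop [633.4 162. ] [ 75. 176.] ang -27.5 px [506. 220.]
prop [423.9 198.1] [77. 78.] ang -7.0 px [296. 184.]
prop [550.8 235.9] [25. 38.] ang -49.7 px [430. 144.]
prop [535.1 279.6] [57. 45.] ang 40.0 px [417.  94.]
prop [458.6 294.9] [42. 92.] ang -2.8 px [333.  76.]
prop [453.7 338.5] [31. 64.] ang -0.0 px [327.  20.]
prop [333.1 285.3] [140. 160.] ang -2.3 px [191.  84.]
prop [580.5 -77. ] [ 27. 111.] ang -87.4 px [354. 252.]
prop [ 635.4 -127.6] [226.  89.] ang 77.8 px [374. 233.]
```

View pics/c9.png

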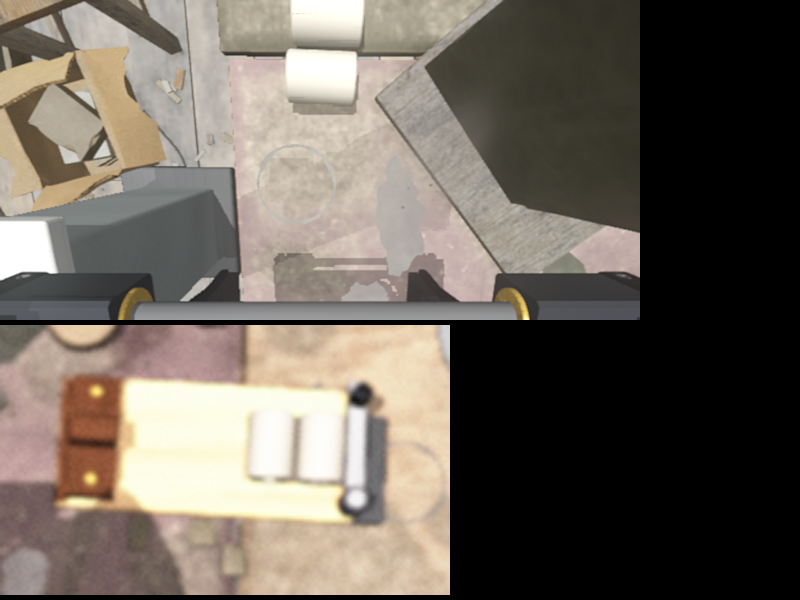

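The board now holds two props touching the stop in a row. The next prop is at (322,77), with the model's foot corner at (428,68). I'll approach offset towards the robot so the hand clears the model, then pull the prop nearer before gripping.

{"method": "send_rows", "body": {
  "rows": [
    {"x": -15,"y": 0,"z": 0,"roll": 0,"hand": 87},
    {"x": 0,"y": 42,"z": 0,"roll": 0,"hand": 87},
    {"x": 0,"y": 43,"z": 0,"roll": 0,"hand": 87},
    {"x": 0,"y": 43,"z": 0,"roll": 0,"hand": 87},
    {"x": 0,"y": 0,"z": 0,"roll": 0,"hand": 87},
    {"x": 0,"y": 0,"z": 0,"roll": 0,"hand": 87}
  ]
}}

```text
time: 25.65
position: [0.4343, 0.2895, 0.2597]
tool_rot: [2.222, 2.219, -0.002]
ft_force: [0.8, -0.8, 0.4]
grip_width: 0.995
grip_force: 0.0
```

{"method": "send_rows", "body": {
  "rows": [
    {"x": 0,"y": 5,"z": -40,"roll": 0,"hand": 87},
    {"x": 0,"y": 0,"z": -45,"roll": 0,"hand": 87},
    {"x": 0,"y": 0,"z": -45,"roll": 0,"hand": 87},
    {"x": 0,"y": 0,"z": -35,"roll": 0,"hand": 87},
    {"x": 0,"y": 0,"z": -14,"roll": 0,"hand": 87},
    {"x": 0,"y": 0,"z": 0,"roll": 0,"hand": 87}
  ]
}}

```text
time: 26.25
position: [0.4335, 0.2929, 0.0797]
tool_rot: [2.225, 2.217, -0.006]
ft_force: [-0.3, 0.2, -0.5]
grip_width: 1.0
grip_force: 0.0
```

{"method": "send_rows", "body": {
  "rows": [
    {"x": -5,"y": 0,"z": 0,"roll": 0,"hand": 87},
    {"x": -5,"y": 0,"z": 0,"roll": 0,"hand": 87},
    {"x": -5,"y": 0,"z": 0,"roll": 0,"hand": 87},
    {"x": 0,"y": 0,"z": 0,"roll": 0,"hand": 50},
    {"x": 0,"y": 0,"z": 0,"roll": 0,"hand": 50},
    {"x": 0,"y": 0,"z": 0,"roll": 0,"hand": 50},
    {"x": 0,"y": 0,"z": 0,"roll": 0,"hand": 50},
    {"x": 0,"y": 0,"z": 0,"roll": 0,"hand": 50},
    {"x": 0,"y": 0,"z": 0,"roll": 0,"hand": 50}
  ]
}}

```text
time: 27.15
position: [0.419, 0.2956, 0.0813]
tool_rot: [2.222, 2.22, 0.0]
ft_force: [0.6, -0.1, 2.2]
grip_width: 0.685
grip_force: 30.0
```

{"method": "send_rows", "body": {
  "rows": [
    {"x": 0,"y": 0,"z": 50,"roll": 0,"hand": 50},
    {"x": 0,"y": 0,"z": 50,"roll": 0,"hand": 50},
    {"x": 0,"y": -37,"z": 0,"roll": 0,"hand": 50},
    {"x": 0,"y": -38,"z": 0,"roll": 0,"hand": 50},
    {"x": 25,"y": -39,"z": 0,"roll": 0,"hand": 50},
    {"x": 25,"y": -39,"z": 0,"roll": 0,"hand": 50},
    {"x": 25,"y": -39,"z": 0,"roll": 0,"hand": 50},
    {"x": 25,"y": -39,"z": 0,"roll": 0,"hand": 50},
    {"x": 25,"y": -39,"z": 0,"roll": 0,"hand": 50},
    {"x": 25,"y": -39,"z": 0,"roll": 0,"hand": 50}
  ]
}}

```text
time: 28.15
position: [0.5683, -0.0146, 0.1801]
tool_rot: [-2.22, -2.219, 0.002]
ft_force: [1.1, 1.5, -2.1]
grip_width: 0.692
grip_force: 30.0
```

{"method": "send_rows", "body": {
  "rows": [
    {"x": 25,"y": -39,"z": 0,"roll": 0,"hand": 50},
    {"x": 25,"y": -39,"z": 0,"roll": 0,"hand": 50},
    {"x": 0,"y": 0,"z": 0,"roll": 0,"hand": 50},
    {"x": 0,"y": 0,"z": -40,"roll": 0,"hand": 50},
    {"x": 0,"y": 0,"z": -30,"roll": 0,"hand": 50},
    {"x": 0,"y": 0,"z": 0,"roll": 0,"hand": 50},
    {"x": 0,"y": 0,"z": 0,"roll": 0,"hand": 50}
  ]
}}

```text
time: 28.85
position: [0.6179, -0.0909, 0.1106]
tool_rot: [-2.221, -2.219, 0.003]
ft_force: [-0.3, -0.5, -1.9]
grip_width: 0.687
grip_force: 30.0
```

{"method": "send_rows", "body": {
  "rows": [
    {"x": 0,"y": 0,"z": -8,"roll": 0,"hand": 50},
    {"x": 0,"y": 0,"z": -2,"roll": 0,"hand": 50},
    {"x": 0,"y": 0,"z": -1,"roll": 0,"hand": 50},
    {"x": 0,"y": -3,"z": 0,"roll": 0,"hand": 50},
    {"x": 0,"y": -3,"z": 0,"roll": 0,"hand": 50},
    {"x": 0,"y": 0,"z": 0,"roll": 0,"hand": 50}
  ]
}}

```text
time: 29.45
position: [0.6188, -0.0985, 0.1005]
tool_rot: [2.223, 2.219, 0.0]
ft_force: [0.3, -0.6, -0.7]
grip_width: 0.686
grip_force: 30.0
```

{"method": "send_rows", "body": {
  "rows": [
    {"x": 0,"y": -2,"z": 0,"roll": 0,"hand": 50},
    {"x": 0,"y": 0,"z": 0,"roll": 0,"hand": 50}
  ]
}}

```text
time: 29.65
position: [0.6187, -0.0999, 0.1002]
tool_rot: [2.223, 2.22, -0.0]
ft_force: [1.1, 0.2, -1.7]
grip_width: 0.684
grip_force: 30.0
```

{"method": "send_rows", "body": {
  "rows": [
    {"x": 0,"y": -2,"z": 0,"roll": 0,"hand": 50},
    {"x": 0,"y": 0,"z": 0,"roll": 0,"hand": 50}
  ]
}}

```text
time: 29.85
position: [0.6187, -0.1018, 0.1001]
tool_rot: [2.223, 2.22, -0.0]
ft_force: [-0.9, -0.1, -2.0]
grip_width: 0.689
grip_force: 30.0
```

{"method": "send_rows", "body": {
  "rows": [
    {"x": 0,"y": -2,"z": 0,"roll": 0,"hand": 50},
    {"x": 0,"y": 0,"z": -1,"roll": 0,"hand": 50},
    {"x": 0,"y": 0,"z": 0,"roll": 0,"hand": 50}
  ]
}}

```text
time: 30.15
position: [0.6188, -0.1036, 0.0994]
tool_rot: [2.222, 2.22, 0.0]
ft_force: [-0.3, 0.2, 0.6]
grip_width: 0.689
grip_force: 30.0
```

{"method": "send_rows", "body": {
  "rows": [
    {"x": 0,"y": -2,"z": 0,"roll": 0,"hand": 50},
    {"x": 0,"y": 0,"z": 0,"roll": 0,"hand": 50}
  ]
}}

```text
time: 30.35
position: [0.6189, -0.104, 0.0993]
tool_rot: [-2.221, -2.22, -0.002]
ft_force: [-0.7, 4.6, 2.3]
grip_width: 0.689
grip_force: 30.0
```

{"method": "send_rows", "body": {
  "rows": [
    {"x": 0,"y": -2,"z": 0,"roll": 0,"hand": 50},
    {"x": 0,"y": 0,"z": -0.5,"roll": 0,"hand": 50},
    {"x": 0,"y": 0,"z": 0,"roll": 0,"hand": 50}
  ]
}}

```text
time: 30.65
position: [0.619, -0.1043, 0.0993]
tool_rot: [-2.218, -2.22, -0.005]
ft_force: [-2.8, 7.4, 6.1]
grip_width: 0.686
grip_force: 30.0
```

{"method": "send_rows", "body": {
  "rows": [
    {"x": 0,"y": 0,"z": 0,"roll": 0,"hand": 70},
    {"x": 0,"y": 0,"z": 0,"roll": 0,"hand": 80},
    {"x": 0,"y": 0,"z": 0,"roll": 0,"hand": 80},
    {"x": 0,"y": 0,"z": 40,"roll": 0,"hand": 80},
    {"x": 0,"y": 0,"z": 50,"roll": 0,"hand": 80},
    {"x": -25,"y": 39,"z": 40,"roll": 0,"hand": 87},
    {"x": -25,"y": 39,"z": 40,"roll": 0,"hand": 87},
    {"x": -25,"y": 39,"z": 0,"roll": 0,"hand": 87},
    {"x": -25,"y": 39,"z": 0,"roll": 0,"hand": 87},
    {"x": -25,"y": 39,"z": 0,"roll": 0,"hand": 87}
  ]
}}

```text
time: 31.65
position: [0.5021, 0.0738, 0.2543]
tool_rot: [2.223, 2.218, 0.002]
ft_force: [-1.1, 0.9, 0.3]
grip_width: 0.996
grip_force: 0.0
```

{"method": "send_rows", "body": {
  "rows": [
    {"x": -25,"y": 39,"z": 0,"roll": 0,"hand": 87},
    {"x": -25,"y": 39,"z": 0,"roll": 0,"hand": 87},
    {"x": -15,"y": 39,"z": 0,"roll": 0,"hand": 87},
    {"x": 0,"y": 10,"z": 0,"roll": 0,"hand": 87},
    {"x": 0,"y": 0,"z": 0,"roll": 0,"hand": 87},
    {"x": 0,"y": 0,"z": 0,"roll": 0,"hand": 87}
  ]
}}

```text
time: 32.25
position: [0.4387, 0.1986, 0.2539]
tool_rot: [2.224, 2.217, -0.001]
ft_force: [0.1, -0.3, 0.0]
grip_width: 0.998
grip_force: 0.0
```

```bash
python3 - <<'E'
from h import *
pose(); w=get_image("wrist"); cv2.imwrite("pics/w10.png",w); t=get_image("top"); cv2.imwrite("pics/t10.png",t)
a=cv2.resize(t[200:290,290:440],(450,270),interpolation=cv2.INTER_CUBIC)
c=np.zeros((600,800,3),np.uint8);c[:320,:640]=w[:320];c[325:595,:450]=a; cv2.imwrite("pics/c10.png",c)
props(w,"wrist",(240,0,400,150),(0,0,190),(40,30,255))
props(t,"top",(150,280,300,325),(0,0,170),(40,25,255),50,.03)
E
```

```text
t 32.2 tcp [438.7 198.6 253.9] toolY -0.2 w 86.87 gf 0.0 F [ 0.1 -0.3  0. ] tilt -1.000
prop [452.8 348.6] [39. 64.] ang -1.1 px [337.  53.]
prop [446.9 349.1] [29. 54.] ang -1.5 px [190. 296.]
```

View pics/c10.png

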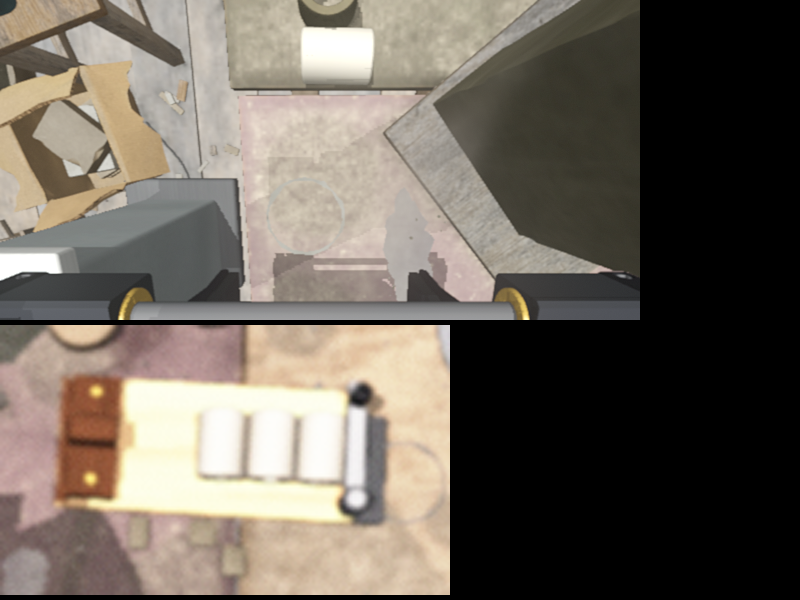

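Three props stand in the row. The last is at (337,56), next to the tube. I'll swing round the model with x held back.

{"method": "send_rows", "body": {
  "rows": [
    {"x": -15,"y": 0,"z": 0,"roll": 0,"hand": 87},
    {"x": 0,"y": 37,"z": 0,"roll": 0,"hand": 87},
    {"x": 0,"y": 37,"z": 0,"roll": 2,"hand": 87},
    {"x": 0,"y": 37,"z": 0,"roll": 3,"hand": 87},
    {"x": 0,"y": 37,"z": 0,"roll": 0,"hand": 87},
    {"x": 16,"y": 0,"z": 0,"roll": 0,"hand": 87},
    {"x": 0,"y": 0,"z": 0,"roll": 0,"hand": 87},
    {"x": 0,"y": 0,"z": 0,"roll": 0,"hand": 87}
  ]
}}

```text
time: 33.15
position: [0.44, 0.3461, 0.2537]
tool_rot: [2.127, 2.311, -0.002]
ft_force: [0.3, 0.7, -0.2]
grip_width: 1.005
grip_force: 0.0
```

{"method": "send_rows", "body": {
  "rows": [
    {"x": 0,"y": 0,"z": -40,"roll": 0,"hand": 87},
    {"x": 0,"y": 0,"z": -45,"roll": 0,"hand": 87},
    {"x": 0,"y": 0,"z": -45,"roll": 0,"hand": 87},
    {"x": 0,"y": 0,"z": -30,"roll": 0,"hand": 87},
    {"x": 0,"y": 0,"z": -14,"roll": 0,"hand": 87},
    {"x": 0,"y": 0,"z": 0,"roll": 0,"hand": 87}
  ]
}}

```text
time: 33.75
position: [0.4381, 0.3464, 0.0786]
tool_rot: [-2.125, -2.314, 0.006]
ft_force: [0.2, -0.2, -0.1]
grip_width: 0.998
grip_force: 0.0
```

{"method": "send_rows", "body": {
  "rows": [
    {"x": -5,"y": 0,"z": 0,"roll": 0,"hand": 87},
    {"x": -5,"y": 0,"z": 0,"roll": -1,"hand": 87},
    {"x": -5,"y": 0,"z": 0,"roll": -2,"hand": 87},
    {"x": -5,"y": 0,"z": 0,"roll": -2,"hand": 50},
    {"x": 0,"y": 0,"z": 0,"roll": 0,"hand": 50},
    {"x": 0,"y": 0,"z": 0,"roll": 0,"hand": 50},
    {"x": 0,"y": 0,"z": 0,"roll": 0,"hand": 50},
    {"x": 0,"y": 0,"z": 0,"roll": 0,"hand": 50},
    {"x": 0,"y": 0,"z": 0,"roll": 0,"hand": 50},
    {"x": 0,"y": 0,"z": 0,"roll": 0,"hand": 50}
  ]
}}

```text
time: 34.75
position: [0.4196, 0.3487, 0.0809]
tool_rot: [2.222, 2.22, 0.003]
ft_force: [1.0, -0.8, 6.2]
grip_width: 0.691
grip_force: 30.0
```

{"method": "send_rows", "body": {
  "rows": [
    {"x": 0,"y": 0,"z": 50,"roll": 0,"hand": 50},
    {"x": 0,"y": 0,"z": 50,"roll": 0,"hand": 50},
    {"x": 0,"y": -42,"z": 0,"roll": 0,"hand": 50},
    {"x": 0,"y": -42,"z": 0,"roll": 0,"hand": 50},
    {"x": 0,"y": -42,"z": 0,"roll": 0,"hand": 50},
    {"x": 28.5,"y": -39,"z": 0,"roll": 0,"hand": 50},
    {"x": 28.5,"y": -39,"z": 0,"roll": 0,"hand": 50},
    {"x": 28.5,"y": -39,"z": 0,"roll": 0,"hand": 50},
    {"x": 28.5,"y": -39,"z": 0,"roll": 0,"hand": 50},
    {"x": 28.5,"y": -39,"z": 0,"roll": 0,"hand": 50}
  ]
}}

```text
time: 35.75
position: [0.561, 0.026, 0.179]
tool_rot: [-2.22, -2.22, 0.003]
ft_force: [1.0, 0.4, -1.8]
grip_width: 0.687
grip_force: 30.0
```

{"method": "send_rows", "body": {
  "rows": [
    {"x": 28.5,"y": -39,"z": 0,"roll": 0,"hand": 50},
    {"x": 28.5,"y": -37,"z": 0,"roll": 0,"hand": 50},
    {"x": 0,"y": 0,"z": 0,"roll": 0,"hand": 50},
    {"x": 0,"y": 0,"z": 0,"roll": 0,"hand": 50}
  ]
}}

```text
time: 36.15
position: [0.6174, -0.0499, 0.1782]
tool_rot: [-2.224, -2.216, 0.005]
ft_force: [-0.6, -0.1, -1.8]
grip_width: 0.69
grip_force: 30.0
```

{"method": "send_rows", "body": {
  "rows": [
    {"x": 1,"y": 0,"z": -40,"roll": 0,"hand": 50},
    {"x": 0,"y": 0,"z": -34,"roll": 0,"hand": 50},
    {"x": 0,"y": 0,"z": -4,"roll": 0,"hand": 50},
    {"x": 0,"y": 0,"z": 0,"roll": 0,"hand": 50},
    {"x": 0,"y": -3,"z": 0,"roll": 0,"hand": 50},
    {"x": 0,"y": -2,"z": 0,"roll": 0,"hand": 50},
    {"x": 0,"y": 0,"z": 0,"roll": 0,"hand": 50}
  ]
}}

```text
time: 36.85
position: [0.6191, -0.0535, 0.1022]
tool_rot: [-2.222, -2.22, -0.001]
ft_force: [0.0, 0.5, -1.7]
grip_width: 0.687
grip_force: 30.0
```

{"method": "send_rows", "body": {
  "rows": [
    {"x": 0,"y": -2,"z": 0,"roll": 0,"hand": 50},
    {"x": 0,"y": 0,"z": 0,"roll": 0,"hand": 50}
  ]
}}

```text
time: 37.05
position: [0.6193, -0.0539, 0.1021]
tool_rot: [-2.22, -2.22, -0.002]
ft_force: [-0.7, 5.0, 0.9]
grip_width: 0.685
grip_force: 30.0
```

{"method": "send_rows", "body": {
  "rows": [
    {"x": 0,"y": 1.5,"z": 0,"roll": 0,"hand": 50},
    {"x": 0,"y": 0,"z": -2,"roll": 0,"hand": 50},
    {"x": 0,"y": 0,"z": -1,"roll": 0,"hand": 50},
    {"x": 0,"y": 0,"z": 0,"roll": 0,"hand": 50}
  ]
}}

```text
time: 37.45
position: [0.6198, -0.0537, 0.0999]
tool_rot: [-2.222, -2.221, -0.002]
ft_force: [-2.3, 3.5, 5.2]
grip_width: 0.687
grip_force: 30.0
```

{"method": "send_rows", "body": {
  "rows": [
    {"x": 0,"y": 0,"z": 0,"roll": 0,"hand": 70},
    {"x": 0,"y": 0,"z": 0,"roll": 0,"hand": 80},
    {"x": 0,"y": 0,"z": 0,"roll": 0,"hand": 80},
    {"x": 0,"y": 0,"z": 40,"roll": 0,"hand": 80},
    {"x": 0,"y": 0,"z": 50,"roll": 0,"hand": 80},
    {"x": 0,"y": -40,"z": 50,"roll": 0,"hand": 60},
    {"x": 0,"y": -40,"z": 30,"roll": 0,"hand": 60},
    {"x": 0,"y": -20,"z": 0,"roll": 0,"hand": 60},
    {"x": 0,"y": 0,"z": 0,"roll": 0,"hand": 60}
  ]
}}

```text
time: 38.35
position: [0.6188, -0.1515, 0.2597]
tool_rot: [2.227, 2.209, -0.001]
ft_force: [0.4, 0.6, 0.0]
grip_width: 0.707
grip_force: 0.0
```

```bash
python3 - <<'E'
from h import *
pose(); w=get_image("wrist"); cv2.imwrite("pics/w11.png",w); s=get_image("side")
c=np.zeros((600,800,3),np.uint8);c[:320,:640]=w[:320];c[320:,:480]=cv2.resize(s[220:400,200:500],(480,280)); cv2.imwrite("pics/c11.png",c)
E
```

```text
t 38.4 tcp [ 618.8 -151.5  259.7] toolY -0.5 w 61.47 gf 0.0 F [0.4 0.6 0. ] tilt -1.000
```

View pics/c11.png

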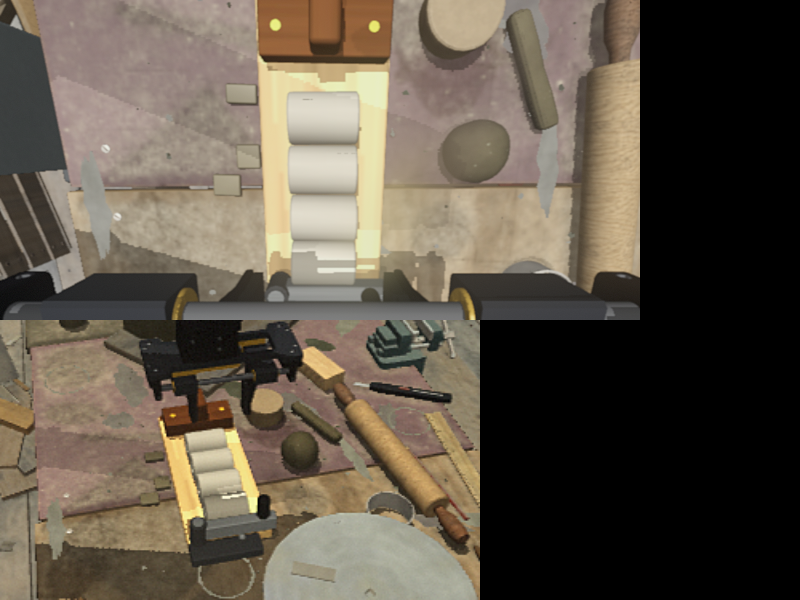

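All four props lie in a straight row from the stop at (323,118–260), and the block sits square beyond them. Now I'll grip it and slide it in.

{"method": "send_rows", "body": {
  "rows": [
    {"x": 1,"y": 42,"z": 0,"roll": 0,"hand": 60},
    {"x": 1,"y": 42,"z": 0,"roll": 0,"hand": 60},
    {"x": 1,"y": 42,"z": 0,"roll": 0,"hand": 60},
    {"x": 0,"y": 40,"z": 0,"roll": 0,"hand": 60},
    {"x": 0,"y": 3,"z": -45,"roll": 0,"hand": 60},
    {"x": 0,"y": 0,"z": -45,"roll": 0,"hand": 60},
    {"x": 0,"y": 0,"z": -40,"roll": 0,"hand": 60},
    {"x": 0,"y": 0,"z": -13,"roll": 0,"hand": 60},
    {"x": 0,"y": 0,"z": 0,"roll": 0,"hand": 60}
  ]
}}

```text
time: 39.35
position: [0.6214, 0.0254, 0.1149]
tool_rot: [-2.218, -2.221, 0.002]
ft_force: [1.2, 0.2, 0.2]
grip_width: 0.687
grip_force: 0.0
```

{"method": "send_rows", "body": {
  "rows": [
    {"x": 0,"y": 0,"z": 0,"roll": 0,"hand": 15},
    {"x": 0,"y": 0,"z": 0,"roll": 0,"hand": 15},
    {"x": 0,"y": 0,"z": 0,"roll": 0,"hand": 15},
    {"x": 0,"y": 0,"z": 0,"roll": 0,"hand": 15},
    {"x": 0,"y": 0,"z": 0,"roll": 0,"hand": 15},
    {"x": 0,"y": 0,"z": 0,"roll": 0,"hand": 15}
  ]
}}

```text
time: 39.95
position: [0.6224, 0.0235, 0.115]
tool_rot: [2.222, 2.22, 0.0]
ft_force: [-0.2, 0.2, -1.0]
grip_width: 0.273
grip_force: 29.8
```

{"method": "send_rows", "body": {
  "rows": [
    {"x": 0,"y": -6,"z": 0.5,"roll": 0,"hand": 15},
    {"x": 0,"y": -8,"z": 0,"roll": 0,"hand": 15},
    {"x": 0,"y": -8,"z": 0,"roll": 0,"hand": 15},
    {"x": 0,"y": -3,"z": 0,"roll": 0,"hand": 15},
    {"x": 0,"y": 0,"z": 0,"roll": 0,"hand": 15}
  ]
}}

```text
time: 40.45
position: [0.6223, -0.0026, 0.1155]
tool_rot: [2.224, 2.219, -0.0]
ft_force: [-0.3, 0.6, -1.6]
grip_width: 0.272
grip_force: 29.8
```

{"method": "send_rows", "body": {
  "rows": [
    {"x": 0,"y": -2,"z": 0,"roll": 0,"hand": 15},
    {"x": 0,"y": -1,"z": 0,"roll": 0,"hand": 15},
    {"x": 0,"y": 0,"z": 0,"roll": 0,"hand": 15}
  ]
}}

```text
time: 40.75
position: [0.6224, -0.0037, 0.1155]
tool_rot: [-2.221, -2.221, -0.001]
ft_force: [-0.3, 1.9, -0.7]
grip_width: 0.273
grip_force: 29.8
```

{"method": "send_rows", "body": {
  "rows": [
    {"x": 0,"y": -2,"z": 0,"roll": 0,"hand": 15},
    {"x": 0,"y": 0,"z": 0,"roll": 0,"hand": 15}
  ]
}}

```text
time: 40.95
position: [0.6224, -0.0041, 0.1156]
tool_rot: [-2.219, -2.221, -0.003]
ft_force: [-0.5, 5.0, -0.4]
grip_width: 0.269
grip_force: 29.8
```

{"method": "send_rows", "body": {
  "rows": [
    {"x": 0,"y": -3,"z": 0,"roll": 0,"hand": 15},
    {"x": 0,"y": 0,"z": 0,"roll": 0,"hand": 15},
    {"x": 0,"y": 0,"z": -0.7,"roll": 0,"hand": 15},
    {"x": 0,"y": 0,"z": 0,"roll": 0,"hand": 15}
  ]
}}

```text
time: 41.35
position: [0.6226, -0.0045, 0.1154]
tool_rot: [-2.216, -2.221, -0.007]
ft_force: [-1.2, 9.6, 1.5]
grip_width: 0.274
grip_force: 29.8
```

{"method": "send_rows", "body": {
  "rows": [
    {"x": 0,"y": 4,"z": 0,"roll": 0,"hand": 15},
    {"x": 0,"y": 0,"z": 0,"roll": 0,"hand": 15}
  ]
}}

```text
time: 41.55
position: [0.6225, -0.0039, 0.1151]
tool_rot: [-2.22, -2.222, -0.002]
ft_force: [-1.1, 4.3, -0.2]
grip_width: 0.273
grip_force: 29.8
```

Row is tight. Releasing and backing away for a last check.

{"method": "send_rows", "body": {
  "rows": [
    {"x": 0,"y": 0,"z": 0,"roll": 0,"hand": 40},
    {"x": 0,"y": 0,"z": 0,"roll": 0,"hand": 60},
    {"x": 0,"y": 0,"z": 0,"roll": 0,"hand": 60},
    {"x": 0,"y": 0,"z": 40,"roll": 0,"hand": 60},
    {"x": 0,"y": 0,"z": 50,"roll": 0,"hand": 60},
    {"x": 0,"y": -35,"z": 50,"roll": 0,"hand": 60},
    {"x": 0,"y": -45,"z": 30,"roll": 0,"hand": 60},
    {"x": 0,"y": -45,"z": 0,"roll": 0,"hand": 60},
    {"x": 0,"y": -45,"z": 0,"roll": 0,"hand": 60},
    {"x": 0,"y": -30,"z": 0,"roll": 0,"hand": 60}
  ]
}}

```text
time: 42.55
position: [0.6212, -0.201, 0.2743]
tool_rot: [2.226, 2.213, -0.002]
ft_force: [0.2, -0.5, -0.3]
grip_width: 0.689
grip_force: 0.0
```

```bash
python3 - <<'E'
from h import *
pose(); w=get_image("wrist"); s=get_image("side"); cv2.imwrite("pics/w12.png",w)
c=np.zeros((600,800,3),np.uint8);c[:320,:640]=w[:320];c[320:,:480]=cv2.resize(s[220:400,200:500],(480,280)); cv2.imwrite("pics/c12.png",c)
E
```

```text
t 42.5 tcp [ 621.2 -201.   274.3] toolY -0.3 w 59.90 gf 0.0 F [ 0.2 -0.5 -0.3] tilt -1.000
```

View pics/c12.png

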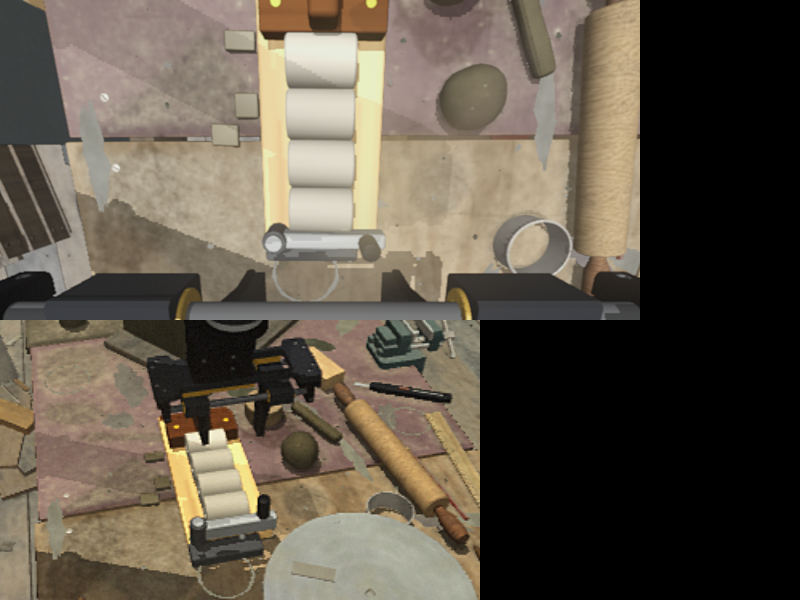

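The row is tight between the stop and the block, centred on the board at column 321 between edges at 263 and 380. The stop is straight across and the chips are on the table. Handing in.

```bash
python3 -c "
from bench import *
print(close_job())"
```

```text
the job is handed in; nothing more can be done
None
```

The job is handed in: the chips are swept off the board, the stop is home, and all four props lie in a tight row against it with the scraper block snug as the chock; the hand-in call returned no verdict.

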